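Load the battery charger

TASK

Switch the charger off at its red switch, then clear the spanner and the blue trim lever off the charger and lay them in the red tool tray. Then put every green battery pack that is on the mat into a bay of its own: tuck its yellow tongue under the yellow lip, lower the other end and press it down until the orange catch has clicked over it and the pack lies fully home. Once all the packs are in, swing the switch back over to on, and leave everything else on the bench where it is.

Things in the scene. Friction and masses are not known exactly. Their poses are not given: they have to be found in the camera images.
- charger: black and grey three-bay battery charger fixed to the bench, 242 mm along y, origin on the bench under the middle bay's centre; x points away from its console. A grey console 45 mm high lies from x = -132 to -78 mm. The three bays run along x, 78 mm apart along y, floors 25 mm above the bench, 70 mm wide, parted by walls 18 mm high above the floor and 8 mm thick
- bay1 (a point): centre of the floor of the bay at the charger's +y end, axes as the charger's. In every bay a wall stands at x = -68 mm with a yellow lip over the floor: underside 13 mm up, top 18 mm up, reaching to x = -61 mm; the pocket under the lip is 52 mm wide, so only a pack's tongue goes in
- bay2 (a point): the same for the middle bay. In every bay a sprung orange catch, 30 mm wide, leans in from the +x end: the tip of its nose is 11 mm above the floor at x = 60.5 mm, and from there a steep bevel rises to x = 70 mm, 30 mm up; a sill 8 mm high bounds the floor at x = 68 mm, a spine 22 mm high stands at x = 85 mm
- bay3 (a point): the same for the bay at the charger's -y end. With the tongue under the lip, pressing the pack's other end down (about 3 to 8 N) drives the catch back until it springs out over the ledge; a seated pack has its centre at x = -2 to +2 mm, y within 4 mm, z = 16 mm in its bay's frame
- latch1 (a joint): how far the orange catch of bay1 is pushed back, m: 0 when sprung right out (empty bay, or clicked over a seated pack), up to 0.010; spring 280 N/m with 1.4 N preload
- latch2 (a joint): how far the orange catch of bay2 is pushed back, m: 0 when sprung right out (empty bay, or clicked over a seated pack), up to 0.010; spring 280 N/m with 1.4 N preload
- latch3 (a joint): how far the orange catch of bay3 is pushed back, m: 0 when sprung right out (empty bay, or clicked over a seated pack), up to 0.010; spring 280 N/m with 1.4 N preload
- pack_a_center (a point): green battery pack (loose, 0.3 to 0.5 kg, may be absent): centre of its body, 16 mm above its underside; x points from the yellow tongue end to the black ledge end, z up. The body spans x = -52 to +56 mm, y = -31 to +31 mm and is 32 mm high; a yellow stripe on top marks the tongue end
- pack_b_center (a point): the same of a second pack. On each pack's top stands a black grip, an upright rib centred at x = +10 mm: 14 mm thick along x, 46 mm long along y, 30 mm tall (z = 16 to 46 mm in this frame). Tongue: 44 mm wide, 7 mm thick, x = -52 to -66 mm; ledge: 62 mm wide, 8 mm thick, x = 56 to 66 mm; both flush with the underside
- pack_c_center (a point): the same of a third pack. The packs start flat, apart and facing either way, on a black rubber mat 4 mm thick (320 x 170 mm) at one side of the charger
- switch (a joint): charging switch, rad: 0 = off (red knob leaning towards the robot, the charger's -x), 1.0 = on (leaning over to the charger's +x); friction keeps it where it is left; it starts on
- switch_knob (a point): centre of the switch's red ball knob, 22 mm across, on a 45 mm arm; the pivot stands on the console at x = -107, y = -75 mm in the charger's frame, 57 mm above the bench, its axis along the charger's y. The knob is 96 mm above the bench at either end and moves 43 mm along x from off to on
- spanner_center (a point): steel spanner left lying across the bays on top of the bay walls (43 mm above the bench), 180 mm long along its x: centre, half-way up; shank 17 mm wide and 7 mm thick, ends up to 38 mm wide; 0.12 kg
- trim_lever_center (a point): blue nylon trim lever left lying across the bays on top of the bay walls, 185 mm long along its x, 24 mm wide and 10 mm thick (blade at its +x end 32 mm wide, 5 mm thick): centre, half-way up; 0.08 kg
- tray_in (a point): centre of the inner floor of the red tool tray, open on top, fixed to the bench at one side of the charger: 250 mm (x) by 150 mm (y) outside, 35 mm high, walls 4 mm; floor about 4 mm above the bench
- spray_can: aerosol can with an orange label, 56 mm across, 150 mm tall; bystander, origin at the centre of its underside
- grease_jar: jar with a blue lid, 72 mm across, 80 mm tall; bystander, origin at the centre of its underside
- mug: blue mug, 80 mm across, 90 mm tall; bystander, origin at the centre of its underside
- tape_roll: grey roll of tape lying flat, 90 mm across, 24 mm high; bystander, origin at the centre of its underside
- hammer: hammer with a wooden handle, 240 mm long, lying flat; bystander, origin at the centre of its underside
- bearing: steel disc (bearing), 60 mm across, 18 mm high; bystander, origin at the centre of its underside
- oil_filter: white and orange oil filter, 68 mm across, 88 mm tall; bystander, origin at the centre of its underside

How it is judged:
By the outcome, as a careful person would: the job done as asked, in the order asked, and still so for the second after the job is handed in, with the robot touching nothing.
Of pack_a, pack_b, pack_c only 2 to 3 are there at a start; the rules pass over those that are not, and their reading is None.
At some moment in a run one of spanner, trim_lever, pack_a, pack_b, pack_c may be knocked a few centimetres aside while the robot is not near it.
Once in a run the grip may slacken for a moment while it holds something.
It also fails if it takes over 208 s, if anything falls off the work surface, if the arm or the gripper's body presses on something with over 40 N, if the wrist force passes 120 N, or if a joint passes its speed limit or range.

ROBOT

A 6-joint arm with a two-finger parallel gripper is mounted at the origin on the work surface. World frame = base frame: x ahead of the robot, y to its left, z up, the work surface at z = 0. Lengths are in m, angles in rad, forces in N, time in s.
With the tool pointing down it reaches from about 0.35 to 0.775 m from the base axis. Payload 7.3 kg.
Tool frame: the origin (TCP) lies at the very end of the fingers, on their centre line; the grasp point (between the pads) lies 19 mm behind it (robot.pinch_z is the distance from the TCP to the grasp point, in m); z points along the fingers, y is the line along which they close (so a half turn about z gives the same grasp; the last joint's range is limited). The gripper opens to 92 mm and grips with 3 to 60 N. Pads are 19 mm wide; open, the fingers measure 130 mm over their backs; the gripper's body (75 mm by 190 mm) begins 47 mm behind the grasp point.
Start: joints at [-1.362, 0.342, 1.524, -0, 1.275, -0.146], TCP at [0.182, -0.492, 0.227] pointing down, gripper open.
Joint ranges: [-2.53, 2.53], [-0.77, 2.02], [0.04, 2.7], [-1, 4.14], [0.28, 2.66], [-3.11, 3.11]. Speed limits (rad/s): [2.57, 2.57, 3.14, 3.14, 3.14, 3.14].

INTERFACE

Orientations are given as [roll, pitch, yaw] about the fixed x, y, z axes, in that order (R = Rz(yaw) Ry(pitch) Rx(roll)).
In Python, from cell import robot gives the robot as it stands.
- The arm moves only by the tool move_arm, never from a script. Its argument "motion" is a list of rows, each a list of 6 numbers: the shift along the tool's x, y, z in units of 0.1 m (1.0 is 0.1 m), then the turn, a rotation vector about the tool's x, y, z in units of pi rad (1.0 is pi rad). In form: [[dx, dy, dz, rx, ry, rz], ...]. A call has 1 to 12 rows; each row is the pose to reach, as a shift and turn from the pose commanded when the call began, along the tool's axes at that moment, turning the shorter way round; what a row does not reach only later rows make up. A row lasts 1/8 s, in which the tool goes at most 62.5 mm and 10.7 degrees, less where a joint would pass 70% of its speed; a pose out of reach is approached as far as the arm can. A call with a number of a shift or a turn outside -1 to 1 is refused whole. A call with a gripper value outside its range is refused whole. "fingers" is the opening, from -1 (shut) to 1 (fully open), set as the call begins (left out, the last holds). The fingers move at their own pace and stop on an object; "newtons" is the grip in N (left out, the last holds). Time passes only in rows, so rows that repeat a pose let the fingers close. It gives the time, the measured TCP pose, the force, the opening and the grip force at its end, in the units of the state.
- robot.observe(): the state, without advancing time (a new reading comes with each control period).
- robot.read_camera(name): name is "scene" or "top"; returns a dict with "image" (420x560x3 uint8, red, green, blue), "range_z" (420x560 float32, m along the optical axis (not along the pixel's ray), 0 where there is no reading), "vfov" (degrees; the focal length in pixels is half the picture's height over the tangent of half this angle, whatever the lens; pixels are square), "cx", "cy" (the principal point, pixels), "extrinsics" (4x4, takes a point from camera to world coordinates). Camera axes: x right, y up, looking along -z (the intrinsics and any distortion apply to the point x, -y, -z); pixel columns grow to the right and rows downward; lengths in m; the calibration is good to about 2 mm. A picture is of the moment at which its call begins.
- robot.hand_in(): hands the job in; it is judged then, once.
The state is a dict: "time": time; "qpos": joint angles; "qvel": joint speeds; "joint_efforts": joint torques, N m; "tool_pos": TCP position; "tool_rot": TCP orientation; "contact_force": force on the tool from outside, world axes, zero at the start; "torque": the same for the moment, N m; "opening": finger opening in m; "grip_force": force on a finger pad.
Only numpy, scipy, OpenCV 4.12 (cv2) and the standard library are available. Lean on these libraries where they do the work, as an engineer would, in place of code of your own. Each camera call takes 0.05 s, during which the arm holds its last target. There are 200 camera calls.

## Working session

There is one attempt and no reset: what is moved stays moved. The work goes in short steps, Python scripts to look and compute and a tool call to move; the robot and the scene stay as the last step left them, time stands still between calls to the robot, and variables do not carry over. Pictures are saved under pics/ and viewed, at most 14 in all, crops included, and the job is handed in when it is done.

Besides the shell and the picture viewer there is one more tool, called after "Call:" by a JSON object that holds its "op" and its "data". move_arm: Moves the arm, as the interface text tells. Shifts and turns lie within -1 to 1; 1 stands for 0.1 m of shift or pi rad of turn. Its arguments: {"type":"object","properties":{"motion":{"type":"array"},"fingers":{"type":"number"},"newtons":{"type":"number"}},"required":["motion"]}

```bash
ls; mkdir -p pics; cat > h.py <<'E'
import numpy as np, cv2
from cell import robot
from scipy.spatial.transform import Rotation as R
def cam(n):
    c=robot.read_camera(n); im=c["image"]; z=c["range_z"]; H,W=z.shape
    f=H/2/np.tan(np.radians(c["vfov"])/2)
    u,v=np.meshgrid(np.arange(W),np.arange(H))
    p=np.stack([(u-c["cx"])/f*z,-(v-c["cy"])/f*z,-z],-1)
    E=c["extrinsics"]; P=p@E[:3,:3].T+E[:3,3]; P[z==0]=np.nan
    return im,P,c
def save(im,n): cv2.imwrite("pics/"+n+".png",im[:,:,::-1])
E
python3 - <<'E'
from h import *
for n in("scene","top"):
    im,P,c=cam(n); save(im,n+"0"); print(n,c["vfov"],c["cx"],c["cy"],[k for k in c],c["extrinsics"].round(3).tolist())
    np.savez(n+"0.npz",im=im,P=P)
print(robot.observe())
print([a for a in dir(robot) if a[0]!='_'],robot.pinch_z)
E
```

```text
pics
scene 50.17329418699815 278.58340818884545 210.68084377955796 ['image', 'range_z', 'vfov', 'cx', 'cy', 'extrinsics'] [[-0.429, -0.712, 0.556, 1.34], [0.903, -0.34, 0.262, 0.488], [0.002, 0.615, 0.789, 1.219], [0.0, 0.0, 0.0, 1.0]]
top 46.76553074927371 282.1063191056713 208.8072287782214 ['image', 'range_z', 'vfov', 'cx', 'cy', 'extrinsics'] [[-0.003, 0.984, -0.18, 0.366], [-0.999, -0.009, -0.032, 0.085], [-0.033, 0.18, 0.983, 1.26], [0.0, 0.0, 0.0, 1.0]]
{'time': 0.1, 'qpos': array([-1.36204670e+00,  3.42656109e-01,  1.52488792e+00, -3.10688535e-05,
        1.27539427e+00, -1.46032527e-01]), 'qvel': array([-0.0017104 , -0.00211173, -0.00380668,  0.00063869,  0.00036742,
        0.00042087]), 'joint_efforts': array([ 1.98136011e-03, -4.32002699e+01, -2.44696659e+01,  7.18171801e-02,
        5.26236277e-02, -6.69518636e-05]), 'tool_pos': array([ 0.18230086, -0.49196227,  0.22612459]), 'tool_rot': array([-3.14025701e+00, -1.66415453e-04,  3.54791111e-01]), 'contact_force': array([ 0.15517469, -0.03680794, -0.57284542]), 'torque': array([-0.0299668 , -0.07631271,  0.0214828 ]), 'grip_force': 0.0, 'opening': 0.09192117815617287}
['IKError', 'hand_in', 'observe', 'pinch_z', 'read_camera'] 0.0188
```

View pics/top0.png

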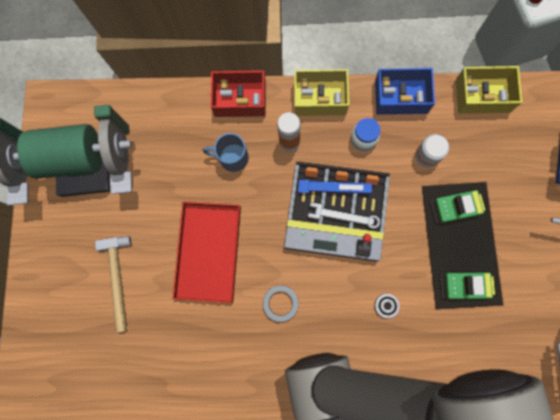

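View pics/scene0.png

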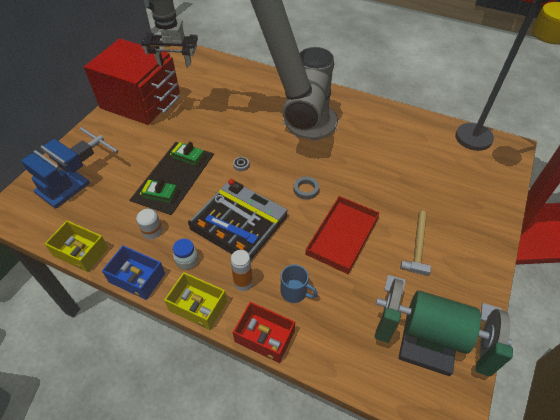

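The top view shows two packs on the mat, at (461,206) and (470,286). The spanner is at (345,217), the trim lever at (335,187), the knob at (366,240) and the tray at (208,253).

```bash
python3 - <<'E'
from h import *
d=np.load("top0.npz"); im,P=d["im"],d["P"]
save(cv2.resize(im[155:270,280:400],None,fx=6,fy=5.2,interpolation=cv2.INTER_CUBIC)[:598],"crop0")
hsv=cv2.cvtColor(im,cv2.COLOR_RGB2HSV)
u,v=np.meshgrid(np.arange(560),np.arange(420))
def seg(name,lo,hi,box,zr):
    x0,x1,y0,y1=box
    m=(cv2.inRange(hsv,lo,hi)>0)&(u>=x0)&(u<x1)&(v>=y0)&(v<y1)&(P[...,2]>zr[0])&(P[...,2]<zr[1])
    Q=P[m]; r=cv2.minAreaRect((Q[:,:2]*1000).astype(np.float32))
    print(name,m.sum(),"mean",Q.mean(0).round(4),"z",np.percentile(Q[:,2],[5,50,95]).round(4),"rect",np.round(r[0],1),np.round(r[1],1),round(r[2],1))
seg("greenA",(45,80,40),(85,255,255),(420,500,180,230),(.02,.06))
seg("greenB",(45,80,40),(85,255,255),(420,500,260,310),(.02,.06))
seg("yelA",(22,120,120),(40,255,255),(420,500,180,230),(.0,.06))
seg("yelB",(22,120,120),(40,255,255),(420,500,260,310),(.0,.06))
for n,b in(("A",(430,500,185,225)),("B",(430,500,265,305))):
    seg("rib"+n,(0,0,0),(180,255,255),b,(.06,.1)); seg("body"+n,(0,0,0),(180,255,255),b,(.03,.045))
seg("mat",(0,0,0),(180,255,60),(420,510,175,315),(-.005,.012))
seg("tray",(0,150,60),(8,255,255),(165,250,195,310),(.025,.045))
seg("trayfloor",(0,150,60),(8,255,255),(165,250,195,310),(-.01,.012))
seg("lip",(22,120,120),(40,255,255),(280,400,200,245),(.03,.055))
seg("lever",(105,120,60),(125,255,255),(285,385,170,200),(.03,.07))
seg("catch",(5,150,120),(18,255,255),(290,395,155,190),(.03,.08))
seg("console",(0,0,60),(180,60,255),(280,390,220,265),(.038,.05))
seg("knob",(0,150,60),(8,255,255),(350,380,225,260),(.08,.12))
seg("spanner",(0,0,150),(180,60,255),(300,385,200,230),(.042,.058))
E
```

```text
greenA 599 mean [ 0.5886 -0.3049  0.0356] z [0.0284 0.0358 0.041 ] rect [ 594.9 -325.8] [ 63.2 108.7] 11.5
greenB 635 mean [ 0.3953 -0.315   0.0357] z [0.0284 0.0358 0.041 ] rect [ 395.8 -335.4] [ 62.3 109.5] 1.3
yelA 170 mean [ 0.6039 -0.3746  0.0319] z [0.0099 0.0359 0.0401] rect [ 605.  -379.5] [59.1 33.9] 10.5
yelB 193 mean [ 0.3955 -0.3855  0.0314] z [0.0086 0.0359 0.0403] rect [ 395.9 -390.7] [34.4 56.1] 88.5
ribA 110 mean [ 0.5934 -0.3179  0.0658] z [0.0622 0.0659 0.0695] rect [ 593.4 -318.4] [45.1 14.8] 11.1
bodyA 886 mean [ 0.5939 -0.3254  0.0364] z [0.032  0.0364 0.0408] rect [ 594.8 -326.7] [ 62.7 110.5] 11.5
ribB 123 mean [ 0.3952 -0.3275  0.0655] z [0.0613 0.0658 0.0692] rect [ 395.6 -328.3] [45.2 15.2] 0.0
bodyB 958 mean [ 0.3951 -0.3359  0.0363] z [0.0322 0.0363 0.0408] rect [ 396.4 -336.3] [110.3  61.1] 89.9
mat 5085 mean [ 0.4974 -0.3294  0.0044] z [0.0001 0.0043 0.0088] rect [ 500.2 -333.6] [313.2 166.7] 3.2
tray 634 mean [0.4852 0.32   0.034 ] z [0.0274 0.0345 0.0391] rect [484.6 318. ] [151.9 250.6] 85.9
trayfloor 5067 mean [0.4819 0.3213 0.0046] z [0.0004 0.0046 0.0088] rect [484.5 326.8] [152.4 255.2] 86.2
lip 522 mean [ 0.5368 -0.0057  0.0433] z [0.0393 0.0431 0.0471] rect [536.3  -8.9] [240.7  16. ] 81.6
lever 553 mean [0.6439 0.007  0.0519] z [0.0457 0.0523 0.0573] rect [645.3  -8.8] [185.4  29.8] 88.2
catch 255 mean [ 0.6745 -0.0264  0.0482] z [0.0387 0.0488 0.0569] rect [677.1 -28.5] [184.5  24.3] 81.9
console 1836 mean [0.5042 0.0014 0.0452] z [0.0413 0.0454 0.0489] rect [523.9  -6.3] [241.1 101.8] 81.8
knob 40 mean [ 0.5046 -0.0784  0.1062] z [0.1009 0.1061 0.1102] rect [504.6 -78.9] [14.3 14.3] 85.1
spanner 594 mean [ 0.5696 -0.0298  0.0497] z [0.0438 0.0499 0.0542] rect [572.4 -27.3] [213.5  75.5] 89.8
```

View pics/crop0.png

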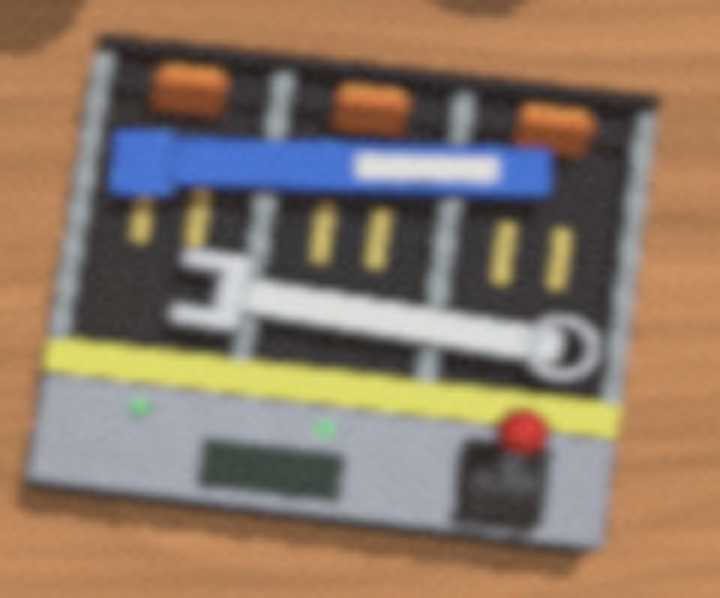

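```bash
cat >> h.py <<'E'
TH=np.radians(-8.2); CO=np.array([.6048,-.0185])
ex=np.array([np.cos(TH),np.sin(TH)]); ey=np.array([-ex[1],ex[0]])
def toC(p): d=np.asarray(p)[...,:2]-CO; return np.stack([d@ex,d@ey],-1)
def fromC(x,y): return CO+x*ex+y*ey
E
python3 - <<'E'
from h import *
d=np.load("top0.npz"); im,P=d["im"],d["P"]
C=toC(P); Z=P[...,2]
hsv=cv2.cvtColor(im,cv2.COLOR_RGB2HSV)
sp=(hsv[...,1]<60)&(hsv[...,2]>150)&(C[...,0]>-58)&(C[...,0]<12)&(abs(C[...,1])<112)&(Z>.041)
n,l,st,_=cv2.connectedComponentsWithStats(sp.astype(np.uint8))
k=1+st[1:,4].argmax(); m=l==k
r=cv2.minAreaRect((C[m]*1000).astype(np.float32)); print("spanner C",m.sum(),np.round(r,1) if 0 else r, np.median(Z[m]))
for y in range(-100,101,10):
    q=C[m&(abs(C[...,1]-y/1000)<.004)]*1000
    if len(q): print(y,len(q),q[:,0].min().round(),q[:,0].mean().round(1),q[:,0].max().round())
le=(C[...,0]>.015)&(C[...,0]<.065)&(abs(C[...,1])<.115)&(Z>.044)&(hsv[...,0]>100)
le&=~((hsv[...,0]<20)&(hsv[...,1]>120))
r=cv2.minAreaRect((C[le]*1000).astype(np.float32)); print("lever C",r)
for y in range(-100,111,10):
    q=C[le&(abs(C[...,1]-y/1000)<.004)]*1000
    if len(q): print(y,len(q),q[:,0].min().round(),q[:,0].mean().round(1),q[:,0].max().round())
# charger outline check: all raised pts
ch=(abs(C[...,0])<.17)&(abs(C[...,1])<.15)&(Z>.02)&(Z<.05)
r=cv2.minAreaRect((C[ch]*1000).astype(np.float32)); print("charger",r)
k=(C[...,0]>-.13)&(C[...,0]<-.06)&(abs(C[...,1]+.075)<.03)&(Z>.085); print("knob",C[k].mean(0),Z[k].max(),k.sum())
E
```

```text
spanner C 1089 ((-104.96319580078125, 26.834388732910156), (186.23245239257812, 51.379150390625), 89.89288330078125) 0.045546301885108775
-70 1 -82.0 -82.0 -82.0
-60 9 -85.0 -82.6 -79.0
-50 60 -130.0 -105.2 -81.0
-40 64 -130.0 -104.5 -80.0
-30 63 -130.0 -105.5 -81.0
-20 64 -131.0 -105.0 -80.0
-10 49 -130.0 -103.7 -79.0
0 22 -129.0 -95.1 -80.0
10 26 -130.0 -92.0 -82.0
20 24 -99.0 -89.0 -80.0
30 26 -100.0 -90.3 -80.0
40 25 -99.0 -89.8 -81.0
50 37 -129.0 -97.3 -80.0
60 62 -130.0 -104.9 -80.0
70 65 -129.0 -104.6 -80.0
80 56 -130.0 -107.1 -81.0
90 64 -129.0 -104.6 -79.0
100 63 -130.0 -106.8 -81.0
lever C ((40.17936706542969, 0.14553070068359375), (48.64848327636719, 228.67625427246094), 0.5048370361328125)
-80 7 34.0 40.9 53.0
-70 29 34.0 45.5 58.0
-60 33 33.0 44.2 56.0
-50 29 31.0 42.7 55.0
-40 36 18.0 41.6 65.0
-30 26 30.0 41.1 52.0
-20 23 29.0 39.7 51.0
-10 24 27.0 39.5 53.0
0 28 27.0 38.3 52.0
10 33 26.0 37.3 49.0
20 31 25.0 36.0 48.0
30 28 24.0 35.1 47.0
40 36 17.0 34.4 61.0
50 28 23.0 32.9 44.0
60 31 21.0 32.9 45.0
70 31 20.0 31.6 44.0
80 36 17.0 30.6 45.0
90 37 15.0 30.4 45.0
100 34 17.0 30.5 44.0
110 4 29.0 36.5 41.0
charger ((11.64385986328125, 4.5594329833984375), (310.06292724609375, 262.2587585449219), 5.426877498626709)
knob [-0.0888818  -0.07395203] 0.11105124209477646 69
```

```bash
python3 - <<'E'
from h import *
d=np.load("top0.npz"); im,P=d["im"],d["P"]
C=toC(P)*1000; Z=P[...,2]
hsv=cv2.cvtColor(im,cv2.COLOR_RGB2HSV)
sp=(hsv[...,1]<60)&(hsv[...,2]>150)&(C[...,0]>-58)&(C[...,0]<12)&(abs(C[...,1])<112)&(Z>.038)
for y in range(-110,111,10):
    q=C[sp&(abs(C[...,1]-y)<4)]
    if len(q): print(y,len(q),q[:,0].min().round(),np.median(q[:,0]).round(1),q[:,0].max().round())
# wall y positions in row band x 50..60 
w=(C[...,0]>-5)&(C[...,0]<20)&(abs(C[...,1])<130)&(Z>.037)&(Z<.05)
for a in(-117,-39,39,117):
    q=C[w&(abs(C[...,1]-a)<12)]; print(a,len(q),q[:,1].mean(),q[:,1].min(),q[:,1].max())
E
```

```text
-110 1 -33.0 -33.2 -33.0
-100 12 -51.0 -35.7 -28.0
-90 26 -54.0 -38.3 -25.0
-80 24 -50.0 -37.7 -29.0
-70 23 -46.0 -38.7 -30.0
-60 21 -45.0 -37.5 -29.0
-50 22 -45.0 -37.2 -28.0
-40 51 -58.0 -29.7 10.0
-30 20 -43.0 -36.4 -28.0
-20 22 -43.0 -34.6 -27.0
-10 21 -42.0 -34.5 -26.0
0 19 -40.0 -33.4 -25.0
10 19 -40.0 -33.2 -26.0
20 22 -40.0 -32.6 -25.0
30 21 -39.0 -31.6 -24.0
40 55 -56.0 -25.9 9.0
50 45 -48.0 -29.2 -13.0
60 22 -48.0 -30.0 -12.0
70 11 -47.0 -42.0 -10.0
-117 32 -116.82693025497419 -121.58866193817848 -113.15507092885673
-39 32 -38.74140339940091 -43.148762824373115 -34.85976736348231
39 31 38.95947910231372 35.10935268703782 42.6889962905908
117 31 116.50140248917978 112.87801811216679 120.8225647352337
```

```bash
cat >> h.py <<'E'
def rot(psi,tilt=0): return R.from_euler("xyz",[np.pi,0,np.radians(psi)])*R.from_rotvec([-np.radians(tilt),0,0])
def pose():
    s=robot.observe(); return s["tool_pos"],R.from_euler("xyz",s["tool_rot"]),s
def plan(wps,cur=None):
    """wps: (x,y,z,psi,tilt,nrows). Prints one move row per waypoint chunk (start frame of its own call)"""
    p,r=cur if cur else pose()[:2]
    for i,w in enumerate(wps):
        t=np.array(w[:3]); q=rot(w[3],w[4] if len(w)>4 else 0)
        loc=r.inv().apply(t-p); k=max(1,int(np.ceil(abs(loc).max()/.1)))
        rv=(r.inv()*q).as_rotvec()
        for j in range(k):
            a=(j+1)/k
            # rotate fully in the last chunk so the frame stays the same before
            row=np.r_[loc/k*10, (rv/np.pi if j==k-1 else np.zeros(3))]
            n=int(max(np.ceil(np.linalg.norm(loc/k)/.0625),np.ceil(np.degrees(np.linalg.norm(rv))/10.7) if j==k-1 else 0))
            print(f"wp{i}.{j} minrows {n}:",row.round(3).tolist())
        p,r=t,q
E
python3 - <<'E'
from h import *
k=fromC(-.0855,-.075); o=fromC(-.0855-.043-.006,-.075)
plan([(.182,-.492,.226,81.8),(*k,.2,81.8),(*k,.086,81.8),(*o,.086,81.8),(*fromC(-.1285,-.075),.16,81.8)])
E
```

```text
wp0.0 minrows 6: [-0.003, -0.001, 0.001, -0.0, -0.0, -0.342]
wp1.0 minrows 2: [0.908, 0.531, 0.052, 0.0, 0.0, 0.0]
wp1.1 minrows 2: [0.908, 0.531, 0.052, 0.0, 0.0, 0.0]
wp1.2 minrows 2: [0.908, 0.531, 0.052, 0.0, 0.0, 0.0]
wp1.3 minrows 2: [0.908, 0.531, 0.052, 0.0, 0.0, 0.0]
wp1.4 minrows 2: [0.908, 0.531, 0.052, 0.0, 0.0, 0.0]
wp2.0 minrows 1: [-0.0, -0.0, 0.57, 0.0, 0.0, 0.0]
wp2.1 minrows 1: [-0.0, -0.0, 0.57, 0.0, 0.0, 0.0]
wp3.0 minrows 1: [0.0, -0.49, -0.0, 0.0, 0.0, 0.0]
wp4.0 minrows 2: [-0.0, 0.06, -0.74, 0.0, 0.0, 0.0]
```

Call:
{"op": "move_arm", "data": {"motion": [[0, 0, 0, 0, 0, -0.342], [0, 0, 0, 0, 0, -0.342], [0, 0, 0, 0, 0, -0.342], [0, 0, 0, 0, 0, -0.342], [0, 0, 0, 0, 0, -0.342], [0, 0, 0, 0, 0, -0.342], [0, 0, 0, 0, 0, -0.342]], "fingers": -0.26, "newtons": 25}}

```text
time: 0.98
tool_pos: [0.1824, -0.4921, 0.2264]
tool_rot: [-3.141, -0.001, 1.428]
contact_force: [0.1, 0.3, -1.0]
opening: 0.0341
grip_force: 0.0
```

Call:
{"op": "move_arm", "data": {"motion": [[0.908, 0.531, 0.052, 0, 0, 0], [0.908, 0.531, 0.052, 0, 0, 0]]}}

```text
time: 1.23
tool_pos: [0.2484, -0.4083, 0.2211]
tool_rot: [-3.141, -0.001, 1.425]
contact_force: [1.1, -0.6, -1.1]
opening: 0.034
grip_force: 0.0
```

Call:
{"op": "move_arm", "data": {"motion": [[0.908, 0.531, 0.052, 0, 0, 0], [0.908, 0.531, 0.052, 0, 0, 0]]}}

```text
time: 1.48
tool_pos: [0.3141, -0.3255, 0.2162]
tool_rot: [3.142, -0.0, 1.426]
contact_force: [0.1, -0.0, -0.1]
opening: 0.0342
grip_force: 0.0
```

Call:
{"op": "move_arm", "data": {"motion": [[0.908, 0.531, 0.052, 0, 0, 0], [0.908, 0.531, 0.052, 0, 0, 0]]}}

```text
time: 1.72
tool_pos: [0.3795, -0.2431, 0.211]
tool_rot: [3.141, -0.0, 1.427]
contact_force: [-0.2, 0.2, 0.5]
opening: 0.0342
grip_force: 0.0
```

Call:
{"op": "move_arm", "data": {"motion": [[0.908, 0.531, 0.052, 0, 0, 0], [0.908, 0.531, 0.052, 0, 0, 0]]}}

```text
time: 1.98
tool_pos: [0.445, -0.1606, 0.2058]
tool_rot: [3.142, -0.0, 1.427]
contact_force: [0.4, -1.2, 0.0]
opening: 0.034
grip_force: 0.0
```

Call:
{"op": "move_arm", "data": {"motion": [[0.908, 0.531, 0.052, 0, 0, 0], [0.908, 0.531, 0.052, 0, 0, 0], [0.908, 0.531, 0.052, 0, 0, 0], [0.908, 0.531, 0.052, 0, 0, 0]]}}

```text
time: 2.48
tool_pos: [0.5089, -0.0805, 0.2004]
tool_rot: [-3.141, 0.0, 1.428]
contact_force: [-0.3, -0.0, -0.6]
opening: 0.0338
grip_force: 0.0
```

```bash
python3 - <<'E'
from h import *
p,r,s=pose(); print(s["time"],p,np.degrees(s["tool_rot"]),s["opening"],s["qpos"])
k=fromC(-.0855,-.075); o=fromC(-.0855-.043-.008,-.075)
plan([(*k,.2,81.8),(*k,.086,81.8),(*o,.086,81.8),(*fromC(-.1285,-.075),.18,81.8)])
E
```

```text
2.475 [ 0.50886406 -0.08053495  0.20044552] [-1.79951273e+02  2.04835425e-02  8.18163699e+01] 0.03381845664534691 [-3.05497668e-01  3.47724512e-01  1.59204976e+00 -5.25753391e-04
  1.20259976e+00 -1.62476798e-01]
wp0.0 minrows 1: [0.001, 0.006, 0.004, -0.0, 0.0, 0.0]
wp1.0 minrows 1: [-0.0, -0.0, 0.57, 0.0, 0.0, 0.0]
wp1.1 minrows 1: [-0.0, -0.0, 0.57, 0.0, 0.0, 0.0]
wp2.0 minrows 1: [0.0, -0.51, -0.0, 0.0, 0.0, 0.0]
wp3.0 minrows 2: [-0.0, 0.08, -0.94, 0.0, 0.0, 0.0]
```

Call:
{"op": "move_arm", "data": {"motion": [[0, 0.006, 0.3, 0, 0, 0], [0, 0.006, 0.57, 0, 0, 0], [0, 0.006, 0.7, 0, 0, 0], [0, 0.006, 0.85, 0, 0, 0], [0, 0.006, 1.0, 0, 0, 0], [0, 0.006, 1.0, 0, 0, 0]]}}

```text
time: 3.22
tool_pos: [0.5093, -0.0803, 0.0997]
tool_rot: [-3.14, -0.0, 1.429]
contact_force: [0.2, -0.7, -0.8]
opening: 0.034
grip_force: 0.0
```

Call:
{"op": "move_arm", "data": {"motion": [[0, 0, 0.14, 0, 0, 0], [0, -0.08, 0.14, 0, 0, 0], [0, -0.16, 0.14, 0, 0, 0], [0, -0.24, 0.14, 0, 0, 0], [0, -0.32, 0.14, 0, 0, 0], [0, -0.4, 0.14, 0, 0, 0], [0, -0.47, 0.14, 0, 0, 0], [0, -0.51, 0.14, 0, 0, 0], [0, -0.51, 0.14, 0, 0, 0]]}}

```text
time: 4.35
tool_pos: [0.4602, -0.0734, 0.0867]
tool_rot: [3.139, 0.0, 1.429]
contact_force: [5.2, -1.1, -2.6]
opening: 0.034
grip_force: 2.6
```

Call:
{"op": "move_arm", "data": {"motion": [[0, 0.07, 0, 0, 0, 0], [0, 0.07, -0.5, 0, 0, 0], [0, 0.07, -0.94, 0, 0, 0], [0, 0.07, -0.94, 0, 0, 0]]}}

```text
time: 4.85
tool_pos: [0.4679, -0.0747, 0.1836]
tool_rot: [3.136, 0.001, 1.429]
contact_force: [0.5, -0.6, -0.9]
opening: 0.034
grip_force: 0.0
```

```bash
python3 - <<'E'
from h import *
p,r,s=pose(); print(p)
im,P,c=cam("scene"); C=toC(P)*1000; Z=P[...,2]
hsv=cv2.cvtColor(im,cv2.COLOR_RGB2HSV)
k=((hsv[...,0]<8)|(hsv[...,0]>172))&(hsv[...,1]>150)&(abs(C[...,1]+75)<25)&(C[...,0]<-60)&(C[...,0]>-160)&(Z>.08)
print("knob",k.sum(),C[k].mean(0),Z[k].mean())
# spanner grasp at C(-33.3,0), psi=78.2
g=fromC(-.0333,0)
plan([(*g,.13,78.2),(*g,.0445,78.2)])
E
```

```text
[ 0.46791481 -0.07468188  0.18357039]
knob 26 [-125.30897651  -71.69611166] 0.10263719223019081
wp0.0 minrows 3: [0.748, 0.954, 0.518, 0.001, 0.0, 0.021]
wp1.0 minrows 2: [0.0, -0.0, 0.855, 0.0, 0.0, 0.0]
```

Call:
{"op": "move_arm", "data": {"motion": [[0.25, 0.32, 0, 0, 0, 0.007], [0.5, 0.64, 0.2, 0, 0, 0.014], [0.748, 0.954, 0.518, 0, 0, 0.021], [0.748, 0.954, 0.518, 0, 0, 0.021], [0.748, 0.954, 0.518, 0, 0, 0.021]], "fingers": -0.435}}

```text
time: 5.52
tool_pos: [0.5703, -0.0137, 0.1278]
tool_rot: [-3.139, 0.001, 1.364]
contact_force: [0.0, -0.2, 0.2]
opening: 0.026
grip_force: 0.0
```

```bash
python3 - <<'E'
from h import *
im,P,c=cam("top"); C=toC(P)*1000; Z=P[...,2]; hsv=cv2.cvtColor(im,cv2.COLOR_RGB2HSV)
sp=(hsv[...,1]<60)&(hsv[...,2]>150)&(C[...,0]>-58)&(C[...,0]<12)&(abs(C[...,1])<112)&(Z>.038)&(Z<.056)
for y in (-70,-60,-50,-20,-10,0,10,20,30):
    q=C[sp&(abs(C[...,1]-y)<4)]
    if len(q): print(y,len(q),np.median(q[:,0]).round(1))
g=fromC(-.0333,0); print(pose()[0]); plan([(*g,.0445,78.2)])
E
```

```text
-70 20 -38.3
-60 14 -38.4
[ 0.57057517 -0.01395369  0.12875786]
wp0.0 minrows 2: [0.005, 0.013, 0.843, -0.0, 0.0, -0.001]
```

Call:
{"op": "move_arm", "data": {"motion": [[0.005, 0.013, 0.3, 0, 0, 0], [0.005, 0.013, 0.55, 0, 0, 0], [0.005, 0.013, 0.7, 0, 0, 0], [0.005, 0.013, 0.8, 0, 0, 0], [0.005, 0.013, 0.84, 0, 0, 0], [0.005, 0.013, 0.84, 0, 0, 0]]}}

```text
time: 6.32
tool_pos: [0.573, -0.0135, 0.0453]
tool_rot: [3.141, 0.0, 1.363]
contact_force: [0.8, -0.1, -0.9]
opening: 0.0262
grip_force: 0.0
```

Call:
{"op": "move_arm", "data": {"motion": [[0, 0, 0, 0, 0, 0], [0, 0, 0, 0, 0, 0], [0, 0, 0, 0, 0, 0], [0, 0, 0, 0, 0, 0]], "fingers": -1, "newtons": 25}}

```text
time: 6.82
tool_pos: [0.5731, -0.0134, 0.0455]
tool_rot: [3.141, 0.0, 1.363]
contact_force: [-0.4, -0.5, 6.0]
opening: 0.0168
grip_force: 25.0
```

Call:
{"op": "move_arm", "data": {"motion": [[0, 0, -0.1, 0, 0, 0], [0, 0, -0.25, 0, 0, 0], [0, 0, -0.4, 0, 0, 0], [0, 0, -0.7, 0, 0, 0], [0, 0, -1, 0, 0, 0], [0, 0, -1, 0, 0, 0]]}}

```text
time: 7.58
tool_pos: [0.5743, -0.0136, 0.1481]
tool_rot: [3.135, -0.0, 1.363]
contact_force: [0.5, -0.4, -1.2]
opening: 0.0164
grip_force: 25.0
```

```bash
cat >> h.py <<'E'
TT=np.radians(-4.1); TC=np.array([.4846,.319])
def fromT(x,y): return TC+x*np.array([np.cos(TT),np.sin(TT)])+y*np.array([-np.sin(TT),np.cos(TT)])
E
python3 - <<'E'
from h import *
g=fromT(.018,.030); p,r,s=pose()
plan([(*p[:2],.16,-4.1),(*g,.15,-4.1),(*g,.0095,-4.1)])
E
```

```text
wp0.0 minrows 8: [0.0, 0.001, -0.119, 0.002, -0.001, 0.457]
wp1.0 minrows 2: [-0.238, -0.888, 0.025, 0.0, 0.0, 0.0]
wp1.1 minrows 2: [-0.238, -0.888, 0.025, 0.0, 0.0, 0.0]
wp1.2 minrows 2: [-0.238, -0.888, 0.025, 0.0, 0.0, 0.0]
wp1.3 minrows 2: [-0.238, -0.888, 0.025, 0.0, 0.0, 0.0]
wp2.0 minrows 2: [-0.0, -0.0, 0.702, 0.0, 0.0, 0.0]
wp2.1 minrows 2: [-0.0, -0.0, 0.702, 0.0, 0.0, 0.0]
```

Call:
{"op": "move_arm", "data": {"motion": [[0, 0, -0.12, 0, 0, 0.04], [0, 0, -0.12, 0, 0, 0.09], [0, 0, -0.12, 0, 0, 0.14], [0, 0, -0.12, 0, 0, 0.19], [0, 0, -0.12, 0, 0, 0.24], [0, 0, -0.12, 0, 0, 0.29], [0, 0, -0.12, 0, 0, 0.34], [0, 0, -0.12, 0, 0, 0.39], [0, 0, -0.12, 0, 0, 0.43], [0, 0, -0.12, 0.002, -0.001, 0.457], [0, 0, -0.12, 0.002, -0.001, 0.457], [0, 0, -0.12, 0.002, -0.001, 0.457]]}}

```text
time: 9.07
tool_pos: [0.5724, -0.0133, 0.1564]
tool_rot: [-3.139, 0.007, -0.071]
contact_force: [-0.8, -0.3, -1.2]
opening: 0.0166
grip_force: 25.0
```

Call:
{"op": "move_arm", "data": {"motion": [[-0.06, -0.222, 0.01, 0, 0, 0], [-0.16, -0.6, 0.02, 0, 0, 0], [-0.238, -0.888, 0.025, 0, 0, 0]]}}

```text
time: 9.45
tool_pos: [0.5549, 0.0781, 0.1545]
tool_rot: [-3.139, 0.006, -0.071]
contact_force: [0.4, 1.2, -1.2]
opening: 0.0165
grip_force: 25.0
```

Call:
{"op": "move_arm", "data": {"motion": [[-0.12, -0.44, 0.02, 0, 0, 0], [-0.238, -0.888, 0.025, 0, 0, 0]]}}

```text
time: 9.7
tool_pos: [0.5376, 0.1683, 0.1524]
tool_rot: [-3.139, 0.006, -0.072]
contact_force: [0.4, -0.3, -0.9]
opening: 0.0165
grip_force: 25.0
```

Call:
{"op": "move_arm", "data": {"motion": [[-0.12, -0.44, 0.02, 0, 0, 0], [-0.238, -0.888, 0.025, 0, 0, 0]]}}

```text
time: 9.95
tool_pos: [0.5202, 0.2588, 0.1503]
tool_rot: [-3.139, 0.006, -0.071]
contact_force: [1.2, 0.3, -1.2]
opening: 0.0165
grip_force: 25.0
```

Call:
{"op": "move_arm", "data": {"motion": [[-0.12, -0.44, 0.02, 0, 0, 0], [-0.2, -0.75, 0.02, 0, 0, 0], [-0.238, -0.888, 0.025, 0, 0, 0], [-0.238, -0.888, 0.025, 0, 0, 0]]}}

```text
time: 10.45
tool_pos: [0.5032, 0.3479, 0.148]
tool_rot: [-3.14, 0.006, -0.071]
contact_force: [0.2, 0.6, -1.8]
opening: 0.0163
grip_force: 25.0
```

```bash
python3 - <<'E'
from h import *
g=fromT(.018,.030); p,r,s=pose(); print(s["time"],p,s["opening"],s["grip_force"],s["qpos"][5])
im,P,c=cam("scene"); save(cv2.resize(im[170:330,240:440],None,fx=3,fy=3),"sp1")
plan([(*g,.0095,-4.1)])
E
```

```text
10.45 [0.50320342 0.34792561 0.14800781] 0.016302864961852875 24.998677968978882 2.1169244523019874
wp0.0 minrows 2: [0.01, -0.002, 0.693, 0.0, 0.0, 0.0]
wp0.1 minrows 2: [0.01, -0.002, 0.693, -0.001, 0.002, -0.0]
```

View pics/sp1.png

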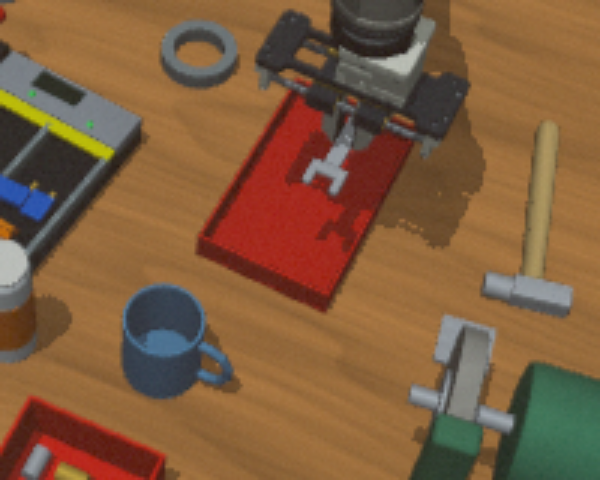

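The crop shows the spanner held at about (330,165), above the tray and along its length.

Call:
{"op": "move_arm", "data": {"motion": [[0.01, 0, 0.35, 0, 0, 0], [0.01, 0, 0.693, 0, 0, 0], [0.01, 0, 0.9, 0, 0, 0]]}}

```text
time: 10.88
tool_pos: [0.5039, 0.3458, 0.0566]
tool_rot: [-3.141, 0.008, -0.074]
contact_force: [-0.4, 0.8, -1.9]
opening: 0.0168
grip_force: 25.0
```

Call:
{"op": "move_arm", "data": {"motion": [[0.01, 0, 0.15, 0, 0, 0], [0.01, 0, 0.3, 0, 0, 0], [0.01, 0, 0.4, 0, 0, 0], [0.01, 0, 0.45, 0, 0, 0], [0.01, 0, 0.47, 0, 0, 0], [0.01, 0, 0.47, 0, 0, 0]]}}

```text
time: 11.62
tool_pos: [0.5048, 0.3482, 0.0116]
tool_rot: [-3.139, 0.005, -0.072]
contact_force: [0.2, 0.3, -1.9]
opening: 0.0165
grip_force: 25.0
```

Call:
{"op": "move_arm", "data": {"motion": [[0, 0, 0, 0, 0, 0], [0, 0, 0, 0, 0, 0], [0, 0, 0, 0, 0, 0]], "fingers": -0.4}}

```text
time: 12.0
tool_pos: [0.5048, 0.3481, 0.0116]
tool_rot: [-3.139, 0.005, -0.072]
contact_force: [1.6, -0.5, -0.1]
opening: 0.0275
grip_force: 0.0
```

Call:
{"op": "move_arm", "data": {"motion": [[0, 0, -0.2, 0, 0, 0], [0, 0, -0.6, 0, 0, 0], [0, 0, -1, 0, 0, 0], [0, 0, -1, 0, 0, 0]]}}

```text
time: 12.5
tool_pos: [0.5072, 0.3488, 0.1151]
tool_rot: [-3.135, -0.0, -0.072]
contact_force: [0.3, -1.2, 0.2]
opening: 0.0273
grip_force: 0.0
```

```bash
python3 - <<'E'
from h import *
p,r,s=pose(); print(s["time"],p)
y=.039; x=.0344
g=fromC(x,y)
plan([(*p[:2],.17,87.8),(*g,.15,87.8),(*g,.0455,87.8)])
E
```

```text
12.5 [0.50718196 0.3488026  0.11511707]
wp0.0 minrows 9: [0.0, -0.003, -0.549, -0.001, -0.002, -0.511]
wp1.0 minrows 2: [-0.82, 0.375, 0.05, 0.0, 0.0, 0.0]
wp1.1 minrows 2: [-0.82, 0.375, 0.05, 0.0, 0.0, 0.0]
wp1.2 minrows 2: [-0.82, 0.375, 0.05, 0.0, 0.0, 0.0]
wp1.3 minrows 2: [-0.82, 0.375, 0.05, 0.0, 0.0, 0.0]
wp2.0 minrows 1: [0.0, -0.0, 0.523, 0.0, 0.0, 0.0]
wp2.1 minrows 1: [0.0, -0.0, 0.523, 0.0, 0.0, 0.0]
```

Call:
{"op": "move_arm", "data": {"motion": [[0, 0, -0.2, 0, 0, -0.05], [0, 0, -0.4, 0, 0, -0.1], [0, 0, -0.55, 0, 0, -0.511], [0, 0, -0.55, 0, 0, -0.511], [0, 0, -0.55, 0, 0, -0.511], [0, 0, -0.55, 0, 0, -0.511], [0, 0, -0.55, 0, 0, -0.511], [0, 0, -0.55, 0, 0, -0.511], [0, 0, -0.55, 0, 0, -0.511], [0, 0, -0.55, 0, 0, -0.511], [0, 0, -0.55, 0, 0, -0.511]], "fingers": -0.26}}

```text
time: 13.88
tool_pos: [0.5053, 0.3475, 0.1658]
tool_rot: [-3.135, -0.002, 1.53]
contact_force: [0.9, -0.4, 0.4]
opening: 0.0339
grip_force: 0.0
```

Call:
{"op": "move_arm", "data": {"motion": [[-0.41, 0.19, 0.02, 0, 0, 0], [-0.82, 0.375, 0.05, 0, 0, 0]]}}

```text
time: 14.12
tool_pos: [0.54, 0.2637, 0.1607]
tool_rot: [-3.136, -0.002, 1.532]
contact_force: [0.7, 0.4, -0.6]
opening: 0.034
grip_force: 0.0
```

Call:
{"op": "move_arm", "data": {"motion": [[-0.41, 0.19, 0.02, 0, 0, 0], [-0.82, 0.375, 0.05, 0, 0, 0]]}}

```text
time: 14.38
tool_pos: [0.5747, 0.1796, 0.1553]
tool_rot: [-3.136, -0.003, 1.53]
contact_force: [1.0, -0.1, 0.0]
opening: 0.0338
grip_force: 0.0
```

Call:
{"op": "move_arm", "data": {"motion": [[-0.41, 0.19, 0.02, 0, 0, 0], [-0.82, 0.375, 0.05, 0, 0, 0]]}}

```text
time: 14.62
tool_pos: [0.609, 0.0962, 0.1499]
tool_rot: [-3.136, -0.003, 1.53]
contact_force: [-0.4, -0.2, -0.4]
opening: 0.034
grip_force: 0.0
```

Call:
{"op": "move_arm", "data": {"motion": [[-0.41, 0.19, 0.02, 0, 0, 0], [-0.82, 0.375, 0.05, 0, 0, 0], [-0.82, 0.375, 0.05, 0, 0, 0], [-0.82, 0.375, 0.05, 0, 0, 0]]}}

```text
time: 15.12
tool_pos: [0.6425, 0.0145, 0.1442]
tool_rot: [-3.135, -0.003, 1.531]
contact_force: [-0.1, 0.3, -0.3]
opening: 0.0338
grip_force: 0.0
```

```bash
cat >> h.py <<'E'
def lever(im,P):
    C=toC(P)*1000; Z=P[...,2]; h=cv2.cvtColor(im,cv2.COLOR_RGB2HSV)
    m=(cv2.inRange(h,(105,120,60),(125,255,255))>0)&(abs(C[...,0])<75)&(abs(C[...,1])<130)&(Z>.035)&(Z<.06)
    for y in range(-100,111,10):
        q=C[m&(abs(C[...,1]-y)<4)]
        if len(q)>8: print(y,len(q),((q[:,0].min()+q[:,0].max())/2).round(1),end='; ')
    print()
E
python3 - <<'E'
from h import *
for n in("scene","top"): lever(*cam(n)[:2])
save(cv2.resize(cam("top")[0][160:360,160:400],None,fx=3,fy=3),"t2")
p,r,s=pose(); print(s["time"],p)
g=fromC(.0344,.039)
plan([(*g,.0455,87.8)])
E
```

```text
-70 14 49.1; -60 13 48.1; 10 17 38.7; 20 18 40.0; 30 13 36.7; 40 18 34.9; 50 19 36.8; 60 16 32.8; 70 16 32.9; 80 22 28.2; 90 23 30.8; 100 22 29.2; 

15.275 [0.64256588 0.01547249 0.14471588]
wp0.0 minrows 2: [-0.005, 0.024, 0.992, -0.002, -0.001, 0.0]
```

View pics/t2.png

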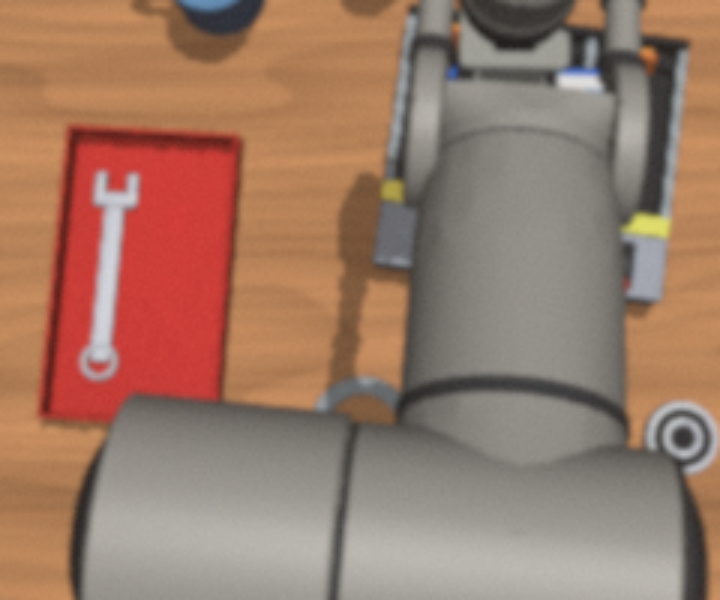

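The spanner lies in the tray, around (105,270) in the crop. The lever hasn't moved.

Call:
{"op": "move_arm", "data": {"motion": [[-0.005, 0.024, 0.3, 0, 0, 0], [-0.005, 0.024, 0.6, 0, 0, 0], [-0.005, 0.024, 0.8, 0, 0, 0], [-0.005, 0.024, 0.92, 0, 0, 0], [-0.005, 0.024, 0.99, 0, 0, 0], [-0.005, 0.024, 0.99, 0, 0, 0]]}}

```text
time: 16.02
tool_pos: [0.6447, 0.0142, 0.0457]
tool_rot: [-3.136, -0.003, 1.533]
contact_force: [0.5, -0.1, 0.8]
opening: 0.0341
grip_force: 0.0
```

Call:
{"op": "move_arm", "data": {"motion": [[0, 0, 0, 0, 0, 0], [0, 0, 0, 0, 0, 0], [0, 0, 0, 0, 0, 0], [0, 0, 0, 0, 0, 0]], "fingers": -1}}

```text
time: 16.52
tool_pos: [0.6452, 0.0138, 0.0464]
tool_rot: [-3.137, -0.003, 1.533]
contact_force: [-0.6, 0.6, 6.0]
opening: 0.0236
grip_force: 25.0
```

Call:
{"op": "move_arm", "data": {"motion": [[0, 0, -0.1, 0, 0, 0], [0, 0, -0.25, 0, 0, 0], [0, 0, -0.4, 0, 0, 0], [0, 0, -0.7, 0, 0, 0], [0, 0, -1, 0, 0, 0], [0, 0, -1, 0, 0, 0]]}}

```text
time: 17.27
tool_pos: [0.6469, 0.0135, 0.1492]
tool_rot: [3.141, -0.002, 1.533]
contact_force: [-0.8, 0.2, -1.2]
opening: 0.0236
grip_force: 25.0
```

```bash
python3 - <<'E'
from h import *
p,r,s=pose(); print(s["time"],p,s["opening"],s["grip_force"])
g=fromT(.024,-.030)
plan([(*p[:2],.16,-4.1),(*g,.15,-4.1),(*g,.012,-4.1)])
E
```

```text
17.275 [0.64693813 0.01348091 0.14918073] 0.02355149890853933 24.979706704616547
wp0.0 minrows 9: [0.0, 0.0, -0.108, -0.0, -0.001, 0.511]
wp1.0 minrows 2: [-0.533, -0.877, 0.033, 0.0, 0.0, 0.0]
wp1.1 minrows 2: [-0.533, -0.877, 0.033, 0.0, 0.0, 0.0]
wp1.2 minrows 2: [-0.533, -0.877, 0.033, 0.0, 0.0, 0.0]
wp2.0 minrows 2: [-0.0, -0.0, 0.69, 0.0, 0.0, 0.0]
wp2.1 minrows 2: [-0.0, -0.0, 0.69, 0.0, 0.0, 0.0]
```

Call:
{"op": "move_arm", "data": {"motion": [[0, -0.3, -0.1, 0, 0, 0], [0, -0.7, -0.1, 0, 0, 0], [0, -1, -0.1, 0, 0, 0], [0, -1, -0.1, 0, 0, 0]]}}

```text
time: 17.77
tool_pos: [0.5432, 0.0177, 0.1557]
tool_rot: [-3.133, -0.003, 1.533]
contact_force: [0.5, 0.3, -1.3]
opening: 0.0237
grip_force: 25.0
```

Call:
{"op": "move_arm", "data": {"motion": [[0, 0, 0, 0, 0, 0.05], [0, 0, 0, 0, 0, 0.1], [0, 0, 0, 0, 0, 0.15], [0, 0, 0, 0, 0, 0.2], [0, 0, 0, 0, 0, 0.25], [0, 0, 0, 0, 0, 0.3], [0, 0, 0, 0, 0, 0.35], [0, 0, 0, 0, 0, 0.4], [0, 0, 0, 0, 0, 0.45], [0, 0, 0, 0, 0, 0.511], [0, 0, 0, 0, 0, 0.511], [0, 0, 0, 0, 0, 0.511]]}}

```text
time: 19.27
tool_pos: [0.5456, 0.0173, 0.1558]
tool_rot: [-3.139, 0.006, -0.069]
contact_force: [0.4, 0.1, -0.7]
opening: 0.0234
grip_force: 25.0
```

```bash
python3 - <<'E'
from h import *
p,r,s=pose(); print(s["time"],p,s["opening"],s["grip_force"])
g=fromT(.024,-.030)
plan([(*g,.15,-4.1),(*g,.012,-4.1)])
E
```

```text
19.275 [0.54564525 0.01732706 0.15578944] 0.023390150716139042 24.979844391345978
wp0.0 minrows 2: [-0.192, -0.889, 0.023, 0.0, 0.0, 0.0]
wp0.1 minrows 2: [-0.192, -0.889, 0.023, 0.0, 0.0, 0.0]
wp0.2 minrows 2: [-0.192, -0.889, 0.023, -0.001, 0.002, 0.001]
wp1.0 minrows 2: [-0.0, -0.0, 0.69, 0.0, 0.0, 0.0]
wp1.1 minrows 2: [-0.0, -0.0, 0.69, 0.0, 0.0, 0.0]
```

Call:
{"op": "move_arm", "data": {"motion": [[-0.06, -0.3, 0, 0, 0, 0], [-0.14, -0.65, 0.02, 0, 0, 0], [-0.192, -0.889, 0.023, 0, 0, 0]]}}

```text
time: 19.65
tool_pos: [0.5324, 0.1087, 0.154]
tool_rot: [-3.139, 0.006, -0.069]
contact_force: [0.5, 0.9, -0.9]
opening: 0.0236
grip_force: 25.0
```

Call:
{"op": "move_arm", "data": {"motion": [[-0.1, -0.45, 0, 0, 0, 0], [-0.192, -0.889, 0.023, 0, 0, 0]]}}

```text
time: 19.9
tool_pos: [0.52, 0.1987, 0.1523]
tool_rot: [-3.139, 0.005, -0.07]
contact_force: [0.8, -0.1, -0.3]
opening: 0.0238
grip_force: 25.0
```

Call:
{"op": "move_arm", "data": {"motion": [[-0.1, -0.45, 0, 0, 0, 0], [-0.16, -0.75, 0.02, 0, 0, 0], [-0.192, -0.889, 0.023, 0, 0, 0], [-0.192, -0.889, 0.023, 0, 0, 0]]}}

```text
time: 20.4
tool_pos: [0.5071, 0.2878, 0.15]
tool_rot: [-3.14, 0.006, -0.07]
contact_force: [-0.1, -0.7, -0.0]
opening: 0.0233
grip_force: 25.0
```

Call:
{"op": "move_arm", "data": {"motion": [[0, 0, 0.35, 0, 0, 0], [0, 0, 0.7, 0, 0, 0], [0, 0, 0.9, 0, 0, 0], [0, 0, 0.9, 0, 0, 0]]}}

```text
time: 20.9
tool_pos: [0.5062, 0.286, 0.0588]
tool_rot: [-3.141, 0.009, -0.073]
contact_force: [0.6, 0.6, -0.7]
opening: 0.0236
grip_force: 25.0
```

Call:
{"op": "move_arm", "data": {"motion": [[0, 0, 0.15, 0, 0, 0], [0, 0, 0.3, 0, 0, 0], [0, 0, 0.4, 0, 0, 0], [0, 0, 0.45, 0, 0, 0], [0, 0, 0.45, 0, 0, 0]]}}

```text
time: 21.52
tool_pos: [0.5063, 0.288, 0.0149]
tool_rot: [-3.139, 0.006, -0.072]
contact_force: [0.1, 0.3, 0.3]
opening: 0.0235
grip_force: 25.0
```

Call:
{"op": "move_arm", "data": {"motion": [[0, 0, 0, 0, 0, 0], [0, 0, 0, 0, 0, 0], [0, 0, 0, 0, 0, 0]], "fingers": -0.26}}

```text
time: 21.9
tool_pos: [0.5066, 0.288, 0.0156]
tool_rot: [-3.139, 0.005, -0.072]
contact_force: [0.1, -0.0, -0.3]
opening: 0.0338
grip_force: 0.0
```

Call:
{"op": "move_arm", "data": {"motion": [[0, 0, -0.2, 0, 0, 0], [0, 0, -0.6, 0, 0, 0], [0, 0, -1, 0, 0, 0], [0, 0, -1, 0, 0, 0]]}}

```text
time: 22.4
tool_pos: [0.509, 0.2885, 0.1188]
tool_rot: [-3.136, -0.001, -0.072]
contact_force: [0.3, 0.5, -0.0]
opening: 0.0339
grip_force: 0.0
```

```bash
python3 - <<'E'
from h import *
p,r,s=pose(); print(s["time"],p,s["opening"],s["qpos"])
im,P,c=cam("top"); save(cv2.resize(im[140:340,160:520],None,fx=2.2,fy=2.2),"t3")
np.savez("top3.npz",im=im,P=P)
E
```

```text
22.4 [0.50898331 0.28850711 0.11882886] 0.03394068038837716 [0.38212771 0.5496252  1.50468249 0.00533643 1.08425924 2.02281089]
```

View pics/t3.png

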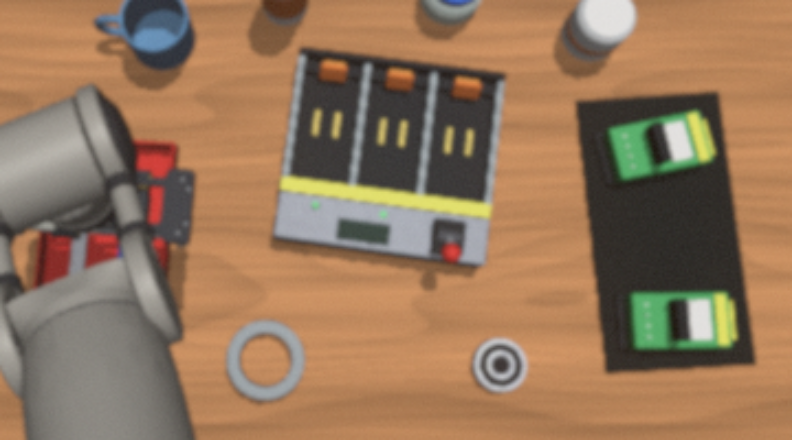

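The crop shows the red knob at (452,252), leaning off, and the bays empty. Both packs are unmoved, at (660,147) and (682,320).

```bash
python3 - <<'E'
from h import *
p,r,s=pose()
plan([(*p[:2],.17,81.8),(.5934,-.3184,.16,81.8),(.5934,-.3184,.16,191.3),(.5934,-.3184,.039,191.3)])
E
```

```text
wp0.0 minrows 9: [-0.002, -0.002, -0.533, -0.002, -0.0, -0.478]
wp1.0 minrows 2: [-0.98, 0.285, 0.017, 0.0, 0.0, 0.0]
wp1.1 minrows 2: [-0.98, 0.285, 0.017, 0.0, 0.0, 0.0]
wp1.2 minrows 2: [-0.98, 0.285, 0.017, 0.0, 0.0, 0.0]
wp1.3 minrows 2: [-0.98, 0.285, 0.017, 0.0, 0.0, 0.0]
wp1.4 minrows 2: [-0.98, 0.285, 0.017, 0.0, 0.0, 0.0]
wp1.5 minrows 2: [-0.98, 0.285, 0.017, 0.0, 0.0, 0.0]
wp2.0 minrows 11: [0.0, 0.0, 0.0, 0.0, 0.0, -0.608]
wp3.0 minrows 1: [0.0, -0.0, 0.605, 0.0, 0.0, 0.0]
wp3.1 minrows 1: [0.0, -0.0, 0.605, 0.0, 0.0, 0.0]
```

Call:
{"op": "move_arm", "data": {"motion": [[0, 0, -0.2, 0, 0, -0.02], [0, 0, -0.53, 0, 0, -0.1], [0, 0, -0.53, 0, 0, -0.478], [0, 0, -0.53, 0, 0, -0.478], [0, 0, -0.53, 0, 0, -0.478], [0, 0, -0.53, 0, 0, -0.478], [0, 0, -0.53, 0, 0, -0.478], [0, 0, -0.53, 0, 0, -0.478], [0, 0, -0.53, 0, 0, -0.478], [0, 0, -0.53, 0, 0, -0.478], [0, 0, -0.53, 0, 0, -0.478]], "fingers": -0.35, "newtons": 40}}

```text
time: 23.82
tool_pos: [0.507, 0.2874, 0.1674]
tool_rot: [-3.134, -0.001, 1.427]
contact_force: [0.3, 1.0, -0.1]
opening: 0.03
grip_force: 0.0
```

Call:
{"op": "move_arm", "data": {"motion": [[-0.5, 0.14, 0.01, 0, 0, 0], [-0.98, 0.285, 0.017, 0, 0, 0]]}}

```text
time: 24.08
tool_pos: [0.5215, 0.1857, 0.1657]
tool_rot: [-3.135, -0.002, 1.429]
contact_force: [0.7, -0.1, -0.1]
opening: 0.0299
grip_force: 0.0
```

Call:
{"op": "move_arm", "data": {"motion": [[-0.5, 0.14, 0.01, 0, 0, 0], [-0.98, 0.285, 0.017, 0, 0, 0]]}}

```text
time: 24.32
tool_pos: [0.536, 0.0838, 0.1639]
tool_rot: [-3.135, -0.002, 1.427]
contact_force: [0.8, 0.3, 0.1]
opening: 0.0299
grip_force: 0.0
```

Call:
{"op": "move_arm", "data": {"motion": [[-0.5, 0.14, 0.01, 0, 0, 0], [-0.98, 0.285, 0.017, 0, 0, 0]]}}

```text
time: 24.58
tool_pos: [0.5504, -0.0173, 0.1619]
tool_rot: [-3.135, -0.002, 1.427]
contact_force: [-0.2, -0.7, -0.7]
opening: 0.0297
grip_force: 0.0
```

Call:
{"op": "move_arm", "data": {"motion": [[-0.5, 0.14, 0.01, 0, 0, 0], [-0.98, 0.285, 0.017, 0, 0, 0]]}}

```text
time: 24.82
tool_pos: [0.5647, -0.1183, 0.1597]
tool_rot: [-3.135, -0.002, 1.427]
contact_force: [0.7, -0.3, 0.5]
opening: 0.0301
grip_force: 0.0
```

Call:
{"op": "move_arm", "data": {"motion": [[-0.5, 0.14, 0.01, 0, 0, 0], [-0.98, 0.285, 0.017, 0, 0, 0]]}}

```text
time: 25.08
tool_pos: [0.5791, -0.2194, 0.1576]
tool_rot: [-3.135, -0.002, 1.427]
contact_force: [0.7, -0.4, -0.5]
opening: 0.0298
grip_force: 0.0
```

Call:
{"op": "move_arm", "data": {"motion": [[-0.5, 0.14, 0.01, 0, 0, 0], [-0.98, 0.285, 0.017, 0, 0, 0], [-0.98, 0.285, 0.017, 0, 0, 0]]}}

```text
time: 25.45
tool_pos: [0.5929, -0.3224, 0.1545]
tool_rot: [-3.135, -0.001, 1.423]
contact_force: [0.4, 0.2, -0.8]
opening: 0.0295
grip_force: 0.0
```

Call:
{"op": "move_arm", "data": {"motion": [[0, 0, 0, 0, 0, -0.608], [0, 0, 0, 0, 0, -0.608], [0, 0, 0, 0, 0, -0.608], [0, 0, 0, 0, 0, -0.608], [0, 0, 0, 0, 0, -0.608], [0, 0, 0, 0, 0, -0.608], [0, 0, 0, 0, 0, -0.608], [0, 0, 0, 0, 0, -0.608], [0, 0, 0, 0, 0, -0.608], [0, 0, 0, 0, 0, -0.608], [0, 0, 0, 0, 0, -0.608], [0, 0, 0, 0, 0, -0.608]]}}

```text
time: 26.95
tool_pos: [0.5936, -0.318, 0.1558]
tool_rot: [3.137, -0.005, -2.947]
contact_force: [0.3, 0.0, -0.1]
opening: 0.0298
grip_force: 0.0
```

```bash
cat >> h.py <<'E'
def packs(im,P):
    # rib tops & body from scene/top clouds near mat
    h=cv2.cvtColor(im,cv2.COLOR_RGB2HSV); X,Y,Z=P[...,0],P[...,1],P[...,2]
    g=(cv2.inRange(h,(45,80,40),(85,255,255))>0)&(Z>.03)&(Z<.045)&(Y<-.2)&(X>.25)&(X<.75)
    n,l,st,_=cv2.connectedComponentsWithStats(cv2.dilate(g.astype(np.uint8),np.ones((5,5))))
    for k in range(1,n):
        m=(l==k)&g
        if m.sum()<60: continue
        r=cv2.minAreaRect((P[m][:,:2]*1000).astype(np.float32)); print("green",m.sum(),np.round(r[0],1),np.round(r[1],1),round(r[2],1))
E
python3 - <<'E'
from h import *
p,r,s=pose(); print(s["time"],p,np.degrees(s["tool_rot"]),s["qpos"])
for n in("top","scene"):
    im,P,c=cam(n); print(n); packs(im,P)
plan([(.5934,-.3184,.039,191.3)])
E
```

```text
26.95 [ 0.59359103 -0.31805     0.1557681 ] [ 179.76263709   -0.30196194 -168.83470324] [-6.05149785e-01  6.76364331e-01  1.15808390e+00 -9.24813519e-04
  1.31378815e+00 -2.37056834e+00]
top
green 273 [ 589.1 -295.5] [62.1 46.8] 12.4
scene
green 185 [ 396.1 -329.3] [95.9 62.9] 89.3
green 255 [ 596.6 -325.8] [ 65.4 113.8] 9.6
wp0.0 minrows 1: [-0.002, -0.003, 0.584, 0.0, 0.0, 0.0]
wp0.1 minrows 1: [-0.002, -0.003, 0.584, 0.001, -0.002, -0.001]
```

Call:
{"op": "move_arm", "data": {"motion": [[0, 0, 0.3, 0, 0, 0], [0, 0, 0.6, 0, 0, 0], [0, 0, 0.7, 0.001, -0.002, -0.001], [0, 0, 0.7, 0.001, -0.002, -0.001]]}}

```text
time: 27.55
tool_pos: [0.593, -0.3184, 0.0856]
tool_rot: [3.14, 0.001, -2.942]
contact_force: [0.3, 0.1, 0.7]
opening: 0.0298
grip_force: 0.0
```

Call:
{"op": "move_arm", "data": {"motion": [[0, 0, 0.15, 0, 0, 0], [0, 0, 0.3, 0, 0, 0], [0, 0, 0.4, 0, 0, 0], [0, 0, 0.46, 0, 0, 0], [0, 0, 0.46, 0, 0, 0]]}}

```text
time: 28.18
tool_pos: [0.593, -0.3183, 0.0393]
tool_rot: [3.14, 0.001, -2.941]
contact_force: [-0.3, -0.6, -0.3]
opening: 0.0297
grip_force: 0.0
```

Call:
{"op": "move_arm", "data": {"motion": [[0, 0, 0, 0, 0, 0], [0, 0, 0, 0, 0, 0], [0, 0, 0, 0, 0, 0], [0, 0, 0, 0, 0, 0]], "fingers": -1, "newtons": 45}}

```text
time: 28.68
tool_pos: [0.5936, -0.3187, 0.0404]
tool_rot: [-3.141, 0.002, -2.941]
contact_force: [0.3, -0.5, 2.6]
opening: 0.014
grip_force: 45.0
```

```bash
python3 - <<'E'
from h import *
p,r,s=pose(); print(s["time"],p,np.degrees(s["tool_rot"]),s["opening"],s["grip_force"],s["contact_force"])
E
```

```text
28.675 [ 0.59356526 -0.31874098  0.04040143] [-1.79987970e+02  1.17270955e-01 -1.68491854e+02] 0.014027328326960246 45.00031292438507 [ 0.32472017 -0.49016847  2.63908279]
```

Call:
{"op": "move_arm", "data": {"motion": [[0, 0, -0.08, 0, 0, 0], [0, 0, -0.2, 0, 0, 0], [0, 0, -0.4, 0, 0, 0], [0, 0, -0.7, 0, 0, 0], [0, 0, -1, 0, 0, 0], [0, 0, -1, 0, 0, 0]]}}

```text
time: 29.42
tool_pos: [0.5944, -0.3194, 0.1431]
tool_rot: [-3.138, 0.005, -2.941]
contact_force: [-0.6, 0.4, -3.4]
opening: 0.0139
grip_force: 45.0
```

Call:
{"op": "move_arm", "data": {"motion": [[0, 0, -0.1, 0, 0, 0], [0, 0, -0.3, 0, 0, 0], [0, 0, -0.3, 0, 0, 0.1], [0, 0, -0.3, 0, 0, 0.15], [0, 0, -0.3, 0, 0, 0.2], [0, 0, -0.3, 0, 0, 0.25], [0, 0, -0.3, 0, 0, 0.3], [0, 0, -0.3, 0, 0, 0.3]]}}

```text
time: 30.42
tool_pos: [0.5926, -0.3182, 0.1686]
tool_rot: [3.14, -0.002, 2.401]
contact_force: [0.4, 0.9, -4.2]
opening: 0.0137
grip_force: 45.0
```

```bash
cat >> h.py <<'E'
def ptcp(by,tx,tz,th,h=.0364,gx=.076,dy=0,psi=81.8):
    t=np.radians(th); c,s=np.cos(t),np.sin(t)
    q=fromC(tx+gx*c-h*s, by+dy); return (*q, .025+tz+gx*s+h*c, psi, th)
E
python3 - <<'E'
from h import *
p,r,s=pose(); print(s["time"],p,np.degrees(s["tool_rot"]),s["opening"],s["grip_force"],s["contact_force"])
w=ptcp(.078,-.056,.040,15)
plan([(*p[:2],.18,81.8),(*w[:2],.18,81.8),w])
E
```

```text
30.425 [ 0.59260531 -0.31824016  0.16859528] [ 1.79936843e+02 -1.31925433e-01  1.37589432e+02] 0.013662563688334121 45.00028967857361 [ 0.38122137  0.92147959 -4.20213513]
wp0.0 minrows 6: [0.0, 0.0, -0.114, -0.0, -0.001, 0.31]
wp1.0 minrows 2: [0.941, -0.057, -0.0, 0.0, 0.0, 0.0]
wp1.1 minrows 2: [0.941, -0.057, -0.0, 0.0, 0.0, 0.0]
wp1.2 minrows 2: [0.941, -0.057, -0.0, 0.0, 0.0, 0.0]
wp1.3 minrows 2: [0.941, -0.057, -0.0, 0.0, 0.0, 0.0]
wp2.0 minrows 2: [-0.0, -0.0, 0.602, -0.083, 0.0, 0.0]
```

Call:
{"op": "move_arm", "data": {"motion": [[0, 0, -0.1, 0, 0, 0.06], [0, 0, -0.11, 0, 0, 0.11], [0, 0, -0.11, 0, 0, 0.16], [0, 0, -0.11, 0, 0, 0.21], [0, 0, -0.11, 0, 0, 0.26], [0, 0, -0.11, 0, -0.001, 0.31], [0, 0, -0.11, 0, -0.001, 0.31]]}}

```text
time: 31.3
tool_pos: [0.5928, -0.3184, 0.1802]
tool_rot: [3.14, 0.001, 1.431]
contact_force: [-1.1, 0.4, -3.4]
opening: 0.0139
grip_force: 45.0
```

Call:
{"op": "move_arm", "data": {"motion": [[0.3, -0.02, 0, 0, 0, 0], [0.65, -0.04, 0, 0, 0, 0], [0.941, -0.057, 0, 0, 0, 0]]}}

```text
time: 31.68
tool_pos: [0.6009, -0.2234, 0.1804]
tool_rot: [3.14, 0.001, 1.433]
contact_force: [-0.5, -0.2, -3.3]
opening: 0.0137
grip_force: 45.0
```

Call:
{"op": "move_arm", "data": {"motion": [[0.47, -0.03, 0, 0, 0, 0], [0.941, -0.057, 0, 0, 0, 0]]}}

```text
time: 31.92
tool_pos: [0.6088, -0.1295, 0.1803]
tool_rot: [3.14, 0.001, 1.432]
contact_force: [0.3, 0.1, -3.9]
opening: 0.0136
grip_force: 45.0
```

Call:
{"op": "move_arm", "data": {"motion": [[0.47, -0.03, 0, 0, 0, 0], [0.941, -0.057, 0, 0, 0, 0]]}}

```text
time: 32.17
tool_pos: [0.6168, -0.0353, 0.1802]
tool_rot: [3.14, 0.002, 1.432]
contact_force: [0.9, 0.4, -2.8]
opening: 0.0135
grip_force: 45.0
```

Call:
{"op": "move_arm", "data": {"motion": [[0.4, -0.03, 0, 0, 0, 0], [0.75, -0.05, 0, 0, 0, 0], [0.941, -0.057, 0, 0, 0, 0], [0.941, -0.057, 0, 0, 0, 0]]}}

```text
time: 32.67
tool_pos: [0.6248, 0.058, 0.18]
tool_rot: [3.14, 0.002, 1.43]
contact_force: [0.6, -1.2, -2.8]
opening: 0.0138
grip_force: 45.0
```

```bash
python3 - <<'E'
from h import *
p,r,s=pose(); print(s["time"],p,np.degrees(s["tool_rot"]),s["opening"],s["grip_force"],s["contact_force"])
im,P,c=cam("scene"); C=toC(P)*1000; Z=P[...,2]; h=cv2.cvtColor(im,cv2.COLOR_RGB2HSV)
save(cv2.resize(im[130:280,170:330],None,fx=3.75,fy=3.75),"p1")
m=(cv2.inRange(h,(45,80,40),(85,255,255))>0)&(abs(C[...,0])<120)&(abs(C[...,1]-78)<70)&(Z>.1)
print(m.sum(), "pack in C (expect y~78):", C[m].min(0),C[m].max(0), Z[m].max())
w=[ptcp(.078,-.056,.025,15),ptcp(.078,-.056,.003,15),ptcp(.078,-.0655,.002,15)]
plan(w)
E
```

```text
32.675 [0.62478212 0.05795178 0.18000447] [1.79881807e+02 1.05874437e-01 8.19549393e+01] 0.013760819430447426 44.99928832054138 [ 0.63310675 -1.19116799 -2.82235919]
328 pack in C (expect y~78): [-46.07592342  50.14714706] [ 57.13261852 111.72640079] 0.1813529634328488
wp0.0 minrows 2: [0.008, -0.012, 0.752, -0.083, 0.001, 0.0]
wp1.0 minrows 1: [0.0, -0.057, 0.213, 0.0, 0.0, 0.0]
wp2.0 minrows 1: [0.0, -0.094, -0.015, 0.0, 0.0, 0.0]
```

View pics/p1.png

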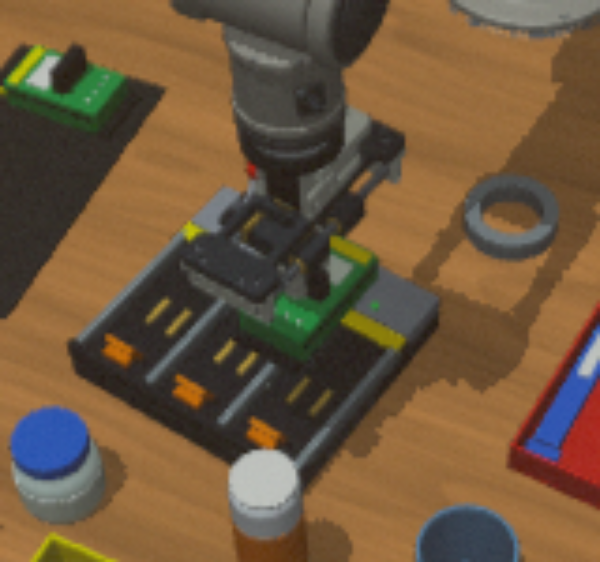

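The pack is held level above bay 1, tongue end towards the console. Its measured y is about 3 mm high, so I'm checking the scene camera's bias before lowering it.

```bash
python3 - <<'E'
from h import *
im,P,c=cam("scene"); C=toC(P)*1000; Z=P[...,2]; h=cv2.cvtColor(im,cv2.COLOR_RGB2HSV)
m=(cv2.inRange(h,(45,80,40),(85,255,255))>0)&(abs(C[...,0])<120)&(abs(C[...,1]-78)<70)&(Z>.170)&(Z<.181)
print(m.sum(),C[m].min(0),C[m].max(0),np.median(Z[m]),cv2.minAreaRect(C[m].astype(np.float32)))
for a,b in((-46,-36),(-36,-26),(-26,-16),(30,40),(40,50)):
    q=C[m&(C[...,0]>a)&(C[...,0]<b)]; 
    if len(q): print(a,len(q),q[:,1].min(),q[:,1].max())
w=(Z>.038)&(Z<.048)&(C[...,0]>-50)&(C[...,0]<55)
for a in(-117,-39,39,117):
    q=C[w&(abs(C[...,1]-a)<12)]; print(a,len(q),np.median(q[:,1]),q[:,1].min(),q[:,1].max())
l=(cv2.inRange(h,(22,120,120),(40,255,255))>0)&(Z<.05)&(Z>.037)&(abs(C[...,1])<125)&(C[...,0]<-50)&(C[...,0]>-90)
print("lip x",C[l][:,0].min(),C[l][:,0].max(),"y",C[l][:,1].max())
E
```

```text
212 [-48.85815664  61.51468175] [ 57.15643922 110.41454784] 0.17526479606697298 ((4.153343200683594, 86.0487060546875), (48.8536262512207, 106.10518646240234), 89.88416290283203)
-46 5 107.13877767227005 108.52147761153648
-36 14 78.242893153032 108.24134615336864
-26 12 100.42578564097423 107.8708362773388
30 36 69.8898830278569 110.41454783873368
40 31 75.824452109427 108.11253041795922
-117 76 -116.25208274584787 -122.36882624507044 -110.83937166447807
-39 49 -37.95024352162372 -45.62908935759191 -33.12940875455874
39 33 38.790455592354434 33.69663888569048 43.74690505736961
117 82 117.40685120038526 111.61428056039239 121.35556468692245
lip x -78.57904150882416 -60.60724089369844 y 118.20423445892476
```

Call:
{"op": "move_arm", "data": {"motion": [[0.008, -0.012, 0.15, -0.02, 0, 0], [0.008, -0.012, 0.3, -0.04, 0, 0], [0.008, -0.012, 0.45, -0.06, 0, 0], [0.008, -0.012, 0.6, -0.083, 0.001, 0], [0.008, -0.012, 0.7, -0.083, 0.001, 0], [0.008, -0.012, 0.752, -0.083, 0.001, 0], [0.008, -0.012, 0.752, -0.083, 0.001, 0]]}}

```text
time: 33.65
tool_pos: [0.6245, 0.0574, 0.105]
tool_rot: [2.879, -0.001, 1.426]
contact_force: [-0.2, -0.1, -2.8]
opening: 0.0138
grip_force: 45.0
```

```bash
python3 - <<'E'
from h import *
p,r,s=pose(); print(s["time"],p,s["contact_force"],np.degrees((rot(81.8,15).inv()*r).as_rotvec()))
w=[ptcp(.078,-.056,.003,15),ptcp(.078,-.0655,.002,15)]
plan(w)
E
```

```text
33.65 [0.62448191 0.05744595 0.10496815] [-0.2052345 -0.0688562 -2.7633598] [-0.04830705  0.05087344  0.11474236]
wp0.0 minrows 1: [-0.0, -0.064, 0.212, 0.0, -0.0, -0.001]
wp1.0 minrows 1: [0.0, -0.094, -0.015, 0.0, 0.0, 0.0]
```

Call:
{"op": "move_arm", "data": {"motion": [[0, -0.02, 0.05, 0, 0, 0], [0, -0.03, 0.1, 0, 0, 0], [0, -0.05, 0.16, 0, 0, 0], [0, -0.064, 0.2, 0, 0, 0], [0, -0.064, 0.212, 0, 0, 0], [0, -0.064, 0.212, 0, 0, 0]]}}

```text
time: 34.4
tool_pos: [0.6233, 0.0581, 0.0829]
tool_rot: [2.878, -0.002, 1.427]
contact_force: [0.4, -1.2, -4.1]
opening: 0.0133
grip_force: 45.0
```

Call:
{"op": "move_arm", "data": {"motion": [[0, -0.025, -0.004, 0, 0, 0], [0, -0.05, -0.008, 0, 0, 0], [0, -0.075, -0.012, 0, 0, 0], [0, -0.094, -0.015, 0, 0, 0], [0, -0.094, -0.015, 0, 0, 0]]}}

```text
time: 35.02
tool_pos: [0.6138, 0.0595, 0.0819]
tool_rot: [2.878, -0.002, 1.427]
contact_force: [0.1, -0.3, -3.8]
opening: 0.0137
grip_force: 45.0
```

```bash
python3 - <<'E'
from h import *
p,r,s=pose(); print(s["time"],p,s["contact_force"],np.degrees((rot(81.8,15).inv()*r).as_rotvec()),s["opening"])
print(p-np.array(ptcp(.078,-.0655,.002,15)[:3]))
im,P,c=cam("scene"); save(cv2.resize(im[150:270,180:300],None,fx=5,fy=5),"p2")
# rotate down about tongue tip, expressed in the frame of the present command
w0=ptcp(.078,-.0655,.002,15); R0=rot(81.8,15)
for th,tz in((12,.0015),(9,.001),(6,.0005),(3,0),(0,-.001),(-.5,-.003)):
    w=ptcp(.078,-.0655,tz,th); print(np.r_[R0.inv().apply(np.array(w[:3])-np.array(w0[:3]))*10,(R0.inv()*rot(81.8,th)).as_rotvec()/np.pi].round(3).tolist())
E
```

```text
35.025 [0.61379237 0.05950524 0.08193939] [ 0.13879117 -0.34321763 -3.76103428] [-0.07883127  0.06812711  0.08544063] 0.01370637212622862
[-0.00063748  0.00058724  0.00010945]
[-0.0, 0.017, 0.045, 0.017, 0.0, -0.0]
[-0.0, 0.031, 0.091, 0.033, 0.0, 0.0]
[-0.0, 0.044, 0.138, 0.05, 0.0, -0.0]
[-0.0, 0.054, 0.185, 0.067, -0.0, 0.0]
[-0.0, 0.061, 0.238, 0.083, 0.0, 0.0]
[-0.0, 0.057, 0.265, 0.086, 0.0, -0.0]
```

View pics/p2.png

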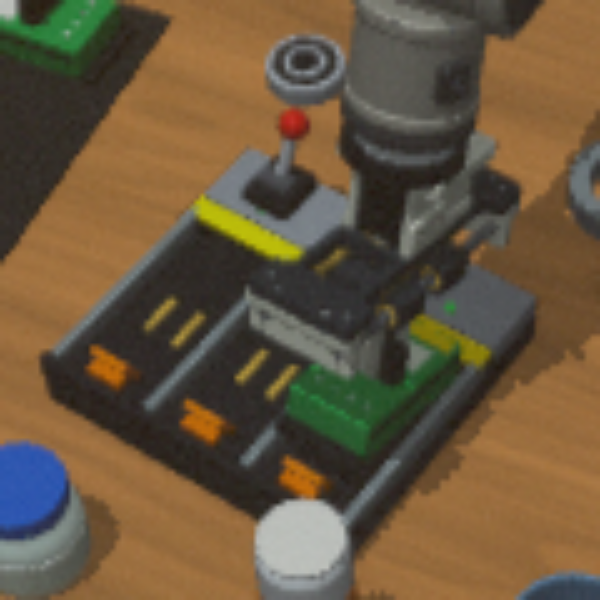

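The pack is tilted with its tongue at the lip and its ledge end at about (335,430), above the catch at (300,475). I'll rotate it down about the tongue tip.

Call:
{"op": "move_arm", "data": {"motion": [[0, 0.009, 0.022, 0.009, 0, 0], [0, 0.017, 0.045, 0.017, 0, 0], [0, 0.024, 0.068, 0.025, 0, 0], [0, 0.031, 0.091, 0.033, 0, 0], [0, 0.038, 0.115, 0.041, 0, 0], [0, 0.044, 0.138, 0.05, 0, 0], [0, 0.044, 0.138, 0.05, 0, 0]]}}

```text
time: 35.95
tool_pos: [0.6217, 0.0584, 0.0694]
tool_rot: [3.037, -0.002, 1.426]
contact_force: [-2.7, 0.8, -1.1]
opening: 0.0138
grip_force: 45.0
```

```bash
python3 - <<'E'
from h import *
p,r,s=pose(); print(s["time"],p,s["contact_force"],s["torque"],np.degrees((rot(81.8,6).inv()*r).as_rotvec()),s["opening"])
print(p-np.array(ptcp(.078,-.0655,.0005,6)[:3]))
w0=ptcp(.078,-.0655,.0005,6); R0=rot(81.8,6)
for th,tz in((4.5,.0),(3,0),(1.5,-.0005),(0,-.001),(-.5,-.003)):
    w=ptcp(.078,-.0655,tz,th); print(np.r_[R0.inv().apply(np.array(w[:3])-np.array(w0[:3]))*10,(R0.inv()*rot(81.8,th)).as_rotvec()/np.pi].round(3).tolist())
E
```

```text
35.95 [0.62165164 0.05838013 0.0693884 ] [-2.74551868  0.8010602  -1.06209606] [0.10330125 0.28161222 0.10270286] [-0.0083942   0.08256075  0.08718775] 0.013789923248019349
[-0.00048805  0.00057313 -0.00025636]
[0.0, 0.009, 0.025, 0.008, 0.0, 0.0]
[0.0, 0.017, 0.045, 0.017, 0.0, 0.0]
[-0.0, 0.025, 0.071, 0.025, 0.0, 0.0]
[-0.0, 0.032, 0.096, 0.033, 0.0, 0.0]
[-0.0, 0.033, 0.123, 0.036, 0.0, -0.0]
```

Call:
{"op": "move_arm", "data": {"motion": [[0, 0.005, 0.012, 0.004, 0, 0], [0, 0.009, 0.025, 0.008, 0, 0], [0, 0.017, 0.045, 0.017, 0, 0], [0, 0.025, 0.071, 0.025, 0, 0], [0, 0.032, 0.096, 0.033, 0, 0], [0, 0.033, 0.115, 0.036, 0, 0], [0, 0.033, 0.123, 0.036, 0, 0], [0, 0.033, 0.123, 0.036, 0, 0]]}}

```text
time: 36.95
tool_pos: [0.6252, 0.0579, 0.0614]
tool_rot: [-3.133, -0.001, 1.427]
contact_force: [-17.6, 1.5, 25.3]
opening: 0.0134
grip_force: 45.1
```

```bash
python3 - <<'E'
from h import *
p,r,s=pose(); print(s["time"],p,s["contact_force"],s["torque"],np.degrees((rot(81.8,0).inv()*r).as_rotvec()),s["opening"])
print(p-np.array(ptcp(.078,-.0655,0,0)[:3]))
E
```

```text
36.95 [0.62520297 0.05793978 0.06136499] [-17.57597024   1.54202379  25.33149076] [-0.0714883   2.29908558 -0.05432136] [0.47488405 0.07059688 0.04219019] 0.013428175688809081
[-1.11473273e-03  7.34841741e-04 -3.50096216e-05]
```

Call:
{"op": "move_arm", "data": {"motion": [[0, 0, 0, 0, 0, 0], [0, 0, -0.01, 0, 0, 0], [0, 0, -0.02, 0, 0, 0], [0, 0, -0.02, 0, 0, 0]], "fingers": -0.5}}

```text
time: 37.45
tool_pos: [0.6264, 0.0576, 0.0596]
tool_rot: [-3.135, -0.002, 1.426]
contact_force: [0.4, 0.4, -0.6]
opening: 0.023
grip_force: 0.0
```

Call:
{"op": "move_arm", "data": {"motion": [[0, 0, -0.1, 0, 0, 0], [0, 0, -0.3, 0, 0, 0], [0, 0, -0.6, 0, 0, 0], [0, 0, -0.6, 0, 0, 0]]}}

```text
time: 37.95
tool_pos: [0.6283, 0.0575, 0.1229]
tool_rot: [-3.14, -0.002, 1.427]
contact_force: [-0.1, -0.6, 0.2]
opening: 0.0229
grip_force: 0.0
```

```bash
cat >> h.py <<'E'
def body(by,cams=("scene",)):
    for n in cams:
        im,P,c=cam(n); C=toC(P)*1000; Z=P[...,2]; h=cv2.cvtColor(im,cv2.COLOR_RGB2HSV)
        m=(cv2.inRange(h,(45,80,40),(85,255,255))>0)&(abs(C[...,0])<80)&(abs(C[...,1]-by)<33)&(Z>.04)&(Z<.1)
        A=np.c_[C[m]/1000,np.ones(m.sum())]; k=abs(Z[m]-np.median(Z[m]))<.012
        co=np.linalg.lstsq(A[k],Z[m][k],rcond=None)[0]
        print(n,m.sum(),"x",C[m][:,0].min().round(1),C[m][:,0].max().round(1),"y",C[m][:,1].min().round(1),C[m][:,1].max().round(1),"z med",np.median(Z[m]).round(4),"slope deg",np.degrees(co[:2]).round(2))
    return im
E
python3 - <<'E'
from h import *
p,r,s=pose(); print(s["time"],p,s["contact_force"],s["opening"])
im=body(78); save(cv2.resize(im[170:270,200:300],None,fx=6,fy=6),"p3")
E
```

```text
37.95 [0.62834486 0.05753488 0.12289874] [-0.05846974 -0.58469829  0.22151327] 0.022907222335487226
scene 341 x -48.4 57.2 y 47.9 111.0 z med 0.0566 slope deg [-0.31 -1.01]
```

View pics/p3.png

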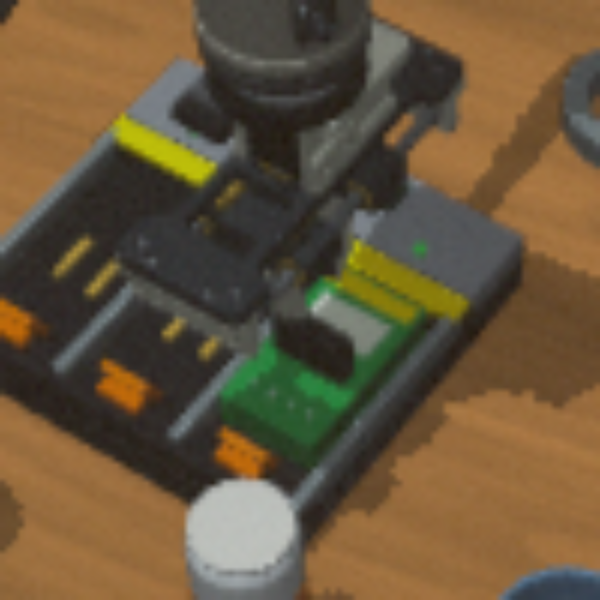

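Pack 1 is flat at 56.6 mm, where a home pack's top should be at 57 mm, and the catch at (243,455) is out over the ledge. Next is pack B.

```bash
python3 - <<'E'
from h import *
p,r,s=pose()
plan([(*p[:2],.165,81.8),(.3956,-.3283,.16,81.8),(.3956,-.3283,.16,180)])
E
```

```text
wp0.0 minrows 1: [0.001, -0.002, -0.439, -0.001, -0.001, -0.0]
wp1.0 minrows 2: [-0.83, -0.349, 0.01, 0.0, 0.0, 0.0]
wp1.1 minrows 2: [-0.83, -0.349, 0.01, 0.0, 0.0, 0.0]
wp1.2 minrows 2: [-0.83, -0.349, 0.01, 0.0, 0.0, 0.0]
wp1.3 minrows 2: [-0.83, -0.349, 0.01, 0.0, 0.0, 0.0]
wp1.4 minrows 2: [-0.83, -0.349, 0.01, 0.0, 0.0, 0.0]
wp2.0 minrows 10: [0.0, 0.0, 0.0, 0.0, 0.0, -0.546]
```

Call:
{"op": "move_arm", "data": {"motion": [[0, 0, -0.25, 0, 0, 0], [0, 0, -0.44, 0, 0, 0], [0, 0, -0.44, 0, 0, 0]], "fingers": -0.35}}

```text
time: 38.38
tool_pos: [0.6272, 0.0575, 0.1642]
tool_rot: [-3.136, -0.002, 1.426]
contact_force: [0.1, -0.1, 0.1]
opening: 0.0296
grip_force: 0.0
```

Call:
{"op": "move_arm", "data": {"motion": [[-0.42, -0.17, 0, 0, 0, 0], [-0.83, -0.349, 0.01, 0, 0, 0]]}}

```text
time: 38.62
tool_pos: [0.579, -0.0201, 0.1609]
tool_rot: [-3.132, -0.001, 1.428]
contact_force: [0.3, -1.3, 0.8]
opening: 0.0298
grip_force: 0.0
```

Call:
{"op": "move_arm", "data": {"motion": [[-0.42, -0.17, 0, 0, 0, 0], [-0.83, -0.349, 0.01, 0, 0, 0]]}}

```text
time: 38.88
tool_pos: [0.5323, -0.0977, 0.1603]
tool_rot: [-3.132, -0.002, 1.427]
contact_force: [0.2, 0.0, -0.3]
opening: 0.0303
grip_force: 0.0
```

Call:
{"op": "move_arm", "data": {"motion": [[-0.42, -0.17, 0, 0, 0, 0], [-0.83, -0.349, 0.01, 0, 0, 0]]}}

```text
time: 39.12
tool_pos: [0.4859, -0.1747, 0.1596]
tool_rot: [-3.132, -0.002, 1.427]
contact_force: [0.5, 0.5, 0.5]
opening: 0.03
grip_force: 0.0
```

Call:
{"op": "move_arm", "data": {"motion": [[-0.42, -0.17, 0, 0, 0, 0], [-0.83, -0.349, 0.01, 0, 0, 0]]}}

```text
time: 39.38
tool_pos: [0.4395, -0.2517, 0.1587]
tool_rot: [-3.132, -0.003, 1.427]
contact_force: [-0.0, 0.1, -0.6]
opening: 0.03
grip_force: 0.0
```

Call:
{"op": "move_arm", "data": {"motion": [[-0.42, -0.17, 0, 0, 0, 0], [-0.83, -0.349, 0.01, 0, 0, 0], [-0.83, -0.349, 0.01, 0, 0, 0]]}}

```text
time: 39.75
tool_pos: [0.3925, -0.3297, 0.1577]
tool_rot: [-3.132, -0.003, 1.422]
contact_force: [0.3, 0.6, -0.2]
opening: 0.0301
grip_force: 0.0
```

Call:
{"op": "move_arm", "data": {"motion": [[0, 0, 0, 0, 0, -0.546], [0, 0, 0, 0, 0, -0.546], [0, 0, 0, 0, 0, -0.546], [0, 0, 0, 0, 0, -0.546], [0, 0, 0, 0, 0, -0.546], [0, 0, 0, 0, 0, -0.546], [0, 0, 0, 0, 0, -0.546], [0, 0, 0, 0, 0, -0.546], [0, 0, 0, 0, 0, -0.546], [0, 0, 0, 0, 0, -0.546], [0, 0, 0, 0, 0, -0.546]]}}

```text
time: 41.12
tool_pos: [0.3946, -0.3274, 0.1588]
tool_rot: [3.138, -0.007, 3.139]
contact_force: [-0.4, 0.4, 0.3]
opening: 0.0296
grip_force: 0.0
```

```bash
python3 - <<'E'
from h import *
p,r,s=pose(); print(s["time"],p,np.degrees(s["tool_rot"]),s["qpos"])
for n in("top","scene"):
    im,P,c=cam(n); print(n); packs(im,P)
    if n=="top": save(cv2.resize(im[140:340,260:520],None,fx=2.8,fy=2.8),"t4")
body(78,("top","scene"))
plan([(.3956,-.3283,.039,180)])
E
```

```text
41.125 [ 0.39456462 -0.32737709  0.15883076] [179.80167107  -0.42908616 179.87829956] [-0.84013432  0.39042736  1.65267773 -0.00363673  1.10607291 -2.40715139]
top
green 177 [ 395.4 -290.8] [59.  19.6] 1.0
scene
green 193 [ 398.2 -336.4] [ 63.2 111.3] 0.3
top 585 x -53.0 55.2 y 47.8 110.6 z med 0.0574 slope deg [ 0.92 -0.04]
scene 350 x -49.0 58.2 y 47.7 110.9 z med 0.0562 slope deg [-0.68 -1.42]
wp0.0 minrows 1: [-0.01, -0.003, 0.601, 0.0, 0.0, 0.0]
wp0.1 minrows 1: [-0.01, -0.003, 0.601, 0.001, -0.002, -0.0]
```

View pics/t4.png

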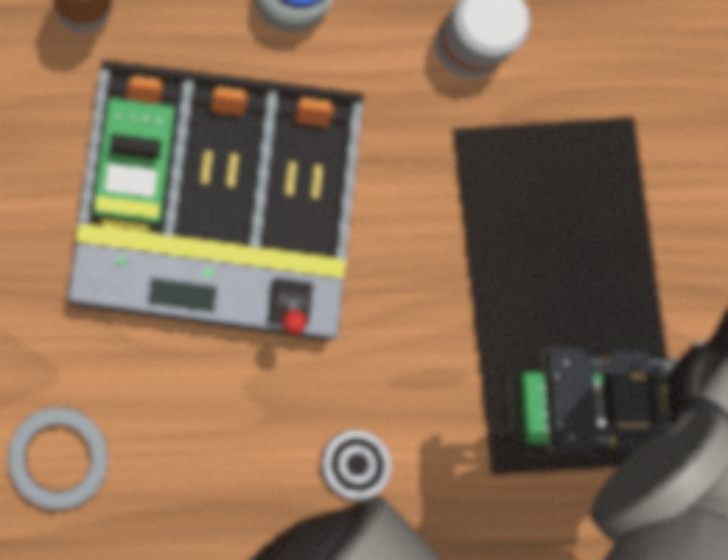

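Pack 1 is home in bay 1, with the orange catch at (145,88) over it. Pack B is still in place under the gripper.

Call:
{"op": "move_arm", "data": {"motion": [[-0.01, -0.003, 0.3, 0, 0, 0], [-0.01, -0.003, 0.6, 0, 0, 0], [-0.015, -0.005, 0.75, 0.001, -0.002, 0], [-0.015, -0.005, 0.75, 0.001, -0.002, 0]]}}

```text
time: 41.82
tool_pos: [0.3948, -0.3279, 0.0834]
tool_rot: [3.14, -0.002, 3.141]
contact_force: [-0.1, 0.3, 0.7]
opening: 0.0299
grip_force: 0.0
```

Call:
{"op": "move_arm", "data": {"motion": [[0, 0, 0.15, 0, 0, 0], [0, 0, 0.3, 0, 0, 0], [0, 0, 0.4, 0, 0, 0], [0, 0, 0.44, 0, 0, 0], [0, 0, 0.44, 0, 0, 0]]}}

```text
time: 42.45
tool_pos: [0.3954, -0.3284, 0.0402]
tool_rot: [-3.141, -0.001, -3.141]
contact_force: [-0.5, -0.5, 0.0]
opening: 0.03
grip_force: 0.0
```

Call:
{"op": "move_arm", "data": {"motion": [[0, 0, 0, 0, 0, 0], [0, 0, 0, 0, 0, 0], [0, 0, 0, 0, 0, 0], [0, 0, 0, 0, 0, 0]], "fingers": -1, "newtons": 45}}

```text
time: 42.95
tool_pos: [0.3957, -0.3288, 0.0408]
tool_rot: [-3.14, 0.0, -3.141]
contact_force: [-0.3, -1.5, 3.3]
opening: 0.0139
grip_force: 45.0
```

Call:
{"op": "move_arm", "data": {"motion": [[0, 0, -0.08, 0, 0, 0], [0, 0, -0.2, 0, 0, 0], [0, 0, -0.4, 0, 0, 0], [0, 0, -0.7, 0, 0, 0], [0, 0, -1, 0, 0, 0], [0, 0, -1, 0, 0, 0]]}}

```text
time: 43.7
tool_pos: [0.3964, -0.3293, 0.1427]
tool_rot: [-3.137, 0.003, -3.141]
contact_force: [-0.0, -0.1, -4.5]
opening: 0.0135
grip_force: 45.0
```

```bash
python3 - <<'E'
from h import *
p,r,s=pose(); print(s["time"],p,np.degrees(s["tool_rot"]),s["opening"],s["grip_force"],s["contact_force"])
w=ptcp(0,-.056,.040,15)
plan([(*p[:2],.18,81.8),(*w[:2],.18,81.8)])
E
```

```text
43.7 [ 0.39644823 -0.32934947  0.14268745] [-1.79743547e+02  1.69359768e-01 -1.79977835e+02] 0.013489838537786984 44.98664081096649 [-0.04008065 -0.10513268 -4.45510654]
wp0.0 minrows 10: [-0.001, -0.002, -0.373, -0.0, 0.002, 0.546]
wp1.0 minrows 2: [0.843, 0.425, 0.0, 0.0, 0.0, 0.0]
wp1.1 minrows 2: [0.843, 0.425, 0.0, 0.0, 0.0, 0.0]
wp1.2 minrows 2: [0.843, 0.425, 0.0, 0.0, 0.0, 0.0]
wp1.3 minrows 2: [0.843, 0.425, 0.0, 0.0, 0.0, 0.0]
```

Call:
{"op": "move_arm", "data": {"motion": [[0, 0, -0.2, 0, 0, 0.02], [0, 0, -0.37, 0, 0, 0.07], [0, 0, -0.37, 0, 0, 0.12], [0, 0, -0.37, 0, 0, 0.17], [0, 0, -0.37, 0, 0, 0.22], [0, 0, -0.37, 0, 0, 0.27], [0, 0, -0.37, 0, 0, 0.32], [0, 0, -0.37, 0, 0, 0.37], [0, 0, -0.37, 0, 0, 0.43], [0, 0, -0.37, 0, 0, 0.49], [0, 0, -0.37, 0, 0.002, 0.546], [0, 0, -0.37, 0, 0.002, 0.546]]}}

```text
time: 45.2
tool_pos: [0.395, -0.3278, 0.176]
tool_rot: [-3.135, -0.005, 1.428]
contact_force: [0.9, -0.7, -4.9]
opening: 0.0137
grip_force: 45.0
```

Call:
{"op": "move_arm", "data": {"motion": [[0.25, 0.13, 0, 0, 0, 0], [0.55, 0.28, 0, 0, 0, 0], [0.843, 0.425, 0, 0, 0, 0]]}}

```text
time: 45.58
tool_pos: [0.4498, -0.2501, 0.1766]
tool_rot: [-3.136, -0.004, 1.43]
contact_force: [0.2, 0.0, -5.1]
opening: 0.0138
grip_force: 45.0
```

Call:
{"op": "move_arm", "data": {"motion": [[0.42, 0.21, 0, 0, 0, 0], [0.843, 0.425, 0, 0, 0, 0]]}}

```text
time: 45.82
tool_pos: [0.5042, -0.1725, 0.1767]
tool_rot: [-3.136, -0.003, 1.43]
contact_force: [0.7, -0.8, -4.8]
opening: 0.0136
grip_force: 45.0
```

Call:
{"op": "move_arm", "data": {"motion": [[0.42, 0.21, 0, 0, 0, 0], [0.843, 0.425, 0, 0, 0, 0]]}}

```text
time: 46.08
tool_pos: [0.5584, -0.095, 0.1766]
tool_rot: [-3.136, -0.003, 1.431]
contact_force: [0.7, -0.9, -4.3]
opening: 0.0135
grip_force: 45.0
```

Call:
{"op": "move_arm", "data": {"motion": [[0.35, 0.17, 0, 0, 0, 0], [0.65, 0.33, 0, 0, 0, 0], [0.843, 0.425, 0, 0, 0, 0], [0.843, 0.425, 0, 0, 0, 0], [0.843, 0.425, 0, 0, 0, 0]]}}

```text
time: 46.7
tool_pos: [0.6116, -0.0199, 0.1772]
tool_rot: [-3.136, -0.002, 1.427]
contact_force: [-0.3, -0.4, -4.9]
opening: 0.014
grip_force: 45.0
```

```bash
python3 - <<'E'
from h import *
p,r,s=pose(); print(s["time"],p,np.degrees(s["tool_rot"]),s["opening"],s["grip_force"],s["contact_force"],toC(p)*1000)
im,P,c=cam("scene"); C=toC(P)*1000; Z=P[...,2]; h=cv2.cvtColor(im,cv2.COLOR_RGB2HSV)
m=(cv2.inRange(h,(45,80,40),(85,255,255))>0)&(abs(C[...,0])<120)&(abs(C[...,1])<70)&(Z>.165)&(Z<.185)
print(m.sum(),C[m].min(0),C[m].max(0),np.median(Z[m]),cv2.minAreaRect(C[m].astype(np.float32)))
H=.0368
plan([ptcp(0,-.056,.025,15,H),ptcp(0,-.056,.003,15,H),ptcp(0,-.0655,.002,15,H)])
E
```

```text
46.7 [ 0.61161608 -0.01989383  0.1771555 ] [-1.79664149e+02 -1.34273698e-01  8.17635631e+01] 0.013996010775337358 44.98659431934357 [-0.32407378 -0.42964446 -4.9096216 ] [ 6.94519551 -0.40741373]
244 [-51.55685038 -23.44254937] [55.30850129 33.4674305 ] 0.17232193611945523 ((1.8058433532714844, 5.121881484985352), (56.36808395385742, 107.07312774658203), 89.58944702148438)
wp0.0 minrows 2: [0.004, 0.013, 0.721, -0.085, -0.001, -0.001]
wp1.0 minrows 1: [0.0, -0.057, 0.213, 0.0, 0.0, 0.0]
wp2.0 minrows 1: [0.0, -0.094, -0.015, 0.0, 0.0, 0.0]
```

Call:
{"op": "move_arm", "data": {"motion": [[-0.006, 0.013, 0.15, -0.02, 0, 0], [-0.006, 0.013, 0.3, -0.04, 0, 0], [-0.006, 0.013, 0.45, -0.06, 0, 0], [-0.006, 0.013, 0.6, -0.085, -0.001, 0], [-0.006, 0.013, 0.68, -0.085, -0.001, -0.001], [-0.006, 0.013, 0.721, -0.085, -0.001, -0.001], [-0.006, 0.013, 0.721, -0.085, -0.001, -0.001]]}}

```text
time: 47.62
tool_pos: [0.6138, -0.0201, 0.1058]
tool_rot: [2.879, 0.001, 1.429]
contact_force: [-0.6, 0.1, -3.7]
opening: 0.0136
grip_force: 45.0
```

```bash
python3 - <<'E'
from h import *
p,r,s=pose(); print(s["time"],p,s["contact_force"],np.degrees((rot(81.8,15).inv()*r).as_rotvec()))
H=.0368
plan([ptcp(0,-.056,.003,15,H,dy=-.001),ptcp(0,-.0655,.002,15,H,dy=-.001)])
E
```

```text
47.625 [ 0.61379125 -0.02011543  0.10575402] [-0.61007675  0.07724402 -3.67160534] [-0.0343753  -0.01950252 -0.07360011]
wp0.0 minrows 1: [-0.007, -0.07, 0.214, 0.0, 0.0, 0.0]
wp1.0 minrows 1: [0.0, -0.094, -0.015, 0.0, 0.0, 0.0]
```

Call:
{"op": "move_arm", "data": {"motion": [[0, -0.02, 0.05, 0, 0, 0], [-0.003, -0.035, 0.1, 0, 0, 0], [-0.006, -0.055, 0.16, 0, 0, 0], [-0.007, -0.07, 0.2, 0, 0, 0], [-0.007, -0.07, 0.214, 0, 0, 0], [-0.007, -0.07, 0.214, 0, 0, 0]]}}

```text
time: 48.38
tool_pos: [0.612, -0.0202, 0.083]
tool_rot: [2.879, 0.001, 1.429]
contact_force: [-0.2, 0.2, -4.7]
opening: 0.0136
grip_force: 45.0
```

Call:
{"op": "move_arm", "data": {"motion": [[0, -0.025, -0.004, 0, 0, 0], [0, -0.05, -0.008, 0, 0, 0], [0, -0.075, -0.012, 0, 0, 0], [0, -0.094, -0.015, 0, 0, 0], [0, -0.094, -0.015, 0, 0, 0]]}}

```text
time: 49.0
tool_pos: [0.6024, -0.0189, 0.0821]
tool_rot: [2.879, 0.001, 1.429]
contact_force: [0.3, 0.7, -4.5]
opening: 0.0133
grip_force: 45.0
```

```bash
python3 - <<'E'
from h import *
H=.0368
p,r,s=pose(); print(s["time"],p,s["contact_force"],np.degrees((rot(81.8,15).inv()*r).as_rotvec()),s["opening"])
print(p-np.array(ptcp(0,-.0655,.002,15,H,dy=-.001)[:3]))
E
```

```text
49.0 [ 0.6024441  -0.01886363  0.08212097] [ 0.29110765  0.6997678  -4.54056223] [-0.04675202 -0.01016632 -0.09165458] 0.013302364820185906
[-6.15599893e-04  3.95918925e-04 -9.53459030e-05]
```

Call:
{"op": "move_arm", "data": {"motion": [[0, 0.009, 0.022, 0.009, 0, 0], [0, 0.017, 0.045, 0.017, 0, 0], [0, 0.024, 0.068, 0.025, 0, 0], [0, 0.031, 0.091, 0.033, 0, 0], [0, 0.038, 0.115, 0.041, 0, 0], [0, 0.044, 0.138, 0.05, 0, 0], [0, 0.044, 0.138, 0.05, 0, 0]]}}

```text
time: 49.88
tool_pos: [0.6102, -0.0199, 0.0695]
tool_rot: [3.037, 0.001, 1.429]
contact_force: [-1.8, 0.4, -3.0]
opening: 0.0137
grip_force: 45.0
```

Call:
{"op": "move_arm", "data": {"motion": [[0, 0.003, 0.012, 0.004, 0, 0], [0, 0.006, 0.025, 0.008, 0, 0], [0, 0.012, 0.045, 0.017, 0, 0], [0, 0.018, 0.071, 0.025, 0, 0], [0, 0.025, 0.096, 0.033, 0, 0], [0, 0.025, 0.11, 0.036, 0, 0], [0, 0.025, 0.118, 0.036, 0, 0], [0, 0.025, 0.118, 0.036, 0, 0]]}}

```text
time: 50.88
tool_pos: [0.6135, -0.0204, 0.0617]
tool_rot: [-3.134, 0.001, 1.43]
contact_force: [-15.2, 1.6, 23.9]
opening: 0.0137
grip_force: 45.1
```

```bash
python3 - <<'E'
from h import *
p,r,s=pose(); print(s["time"],p,s["contact_force"],s["torque"],np.degrees((rot(81.8,0).inv()*r).as_rotvec()),s["opening"])
print(p-np.array(ptcp(0,-.0655,0,0,.0368)[:3])); body(0)
E
```

```text
50.875 [ 0.61351678 -0.02039615  0.06174127] [-15.15222934   1.64813663  23.88994229] [0.22230314 1.85195366 0.05409833] [ 0.44689596 -0.04872939 -0.10677334] 0.013715737120315874
[-1.67587188e-03 -3.98547399e-04 -5.87328438e-05]
scene 228 x -50.7 58.3 y -14.6 32.7 z med 0.0564 slope deg [-0.62 -2.15]
```

Call:
{"op": "move_arm", "data": {"motion": [[0, 0, 0, 0, 0, 0], [0, 0, -0.01, 0, 0, 0], [0, 0, -0.02, 0, 0, 0], [0, 0, -0.02, 0, 0, 0]], "fingers": -0.5}}

```text
time: 51.42
tool_pos: [0.6141, -0.0205, 0.0601]
tool_rot: [-3.134, 0.001, 1.429]
contact_force: [0.5, 0.2, -0.2]
opening: 0.0232
grip_force: 0.0
```

Call:
{"op": "move_arm", "data": {"motion": [[0, 0, -0.1, 0, 0, 0], [0, 0, -0.3, 0, 0, 0], [0, 0, -0.6, 0, 0, 0], [0, 0, -1, 0, 0, 0], [0, 0, -1, 0, 0, 0]]}}

```text
time: 52.05
tool_pos: [0.6168, -0.0208, 0.1647]
tool_rot: [3.141, 0.001, 1.429]
contact_force: [0.5, 0.9, 0.4]
opening: 0.0233
grip_force: 0.0
```

```bash
python3 - <<'E'
from h import *
p,r,s=pose(); print(s["time"],p,s["contact_force"]); body(0); 
plan([(*fromC(-.1285,-.075),.18,81.8),(*fromC(-.1285,-.075),.086,81.8)])
E
```

```text
52.05 [ 0.61683376 -0.02082433  0.16469224] [0.53329513 0.94118503 0.39710142]
scene 341 x -49.4 57.5 y -30.9 32.7 z med 0.0559 slope deg [-1.13 -1.89]
wp0.0 minrows 2: [-0.371, -0.698, -0.085, 0.0, 0.0, 0.0]
wp0.1 minrows 2: [-0.371, -0.698, -0.085, -0.001, 0.0, 0.0]
wp1.0 minrows 2: [-0.0, -0.0, 0.94, 0.0, 0.0, 0.0]
```

Call:
{"op": "move_arm", "data": {"motion": [[-0.18, -0.35, -0.04, 0, 0, 0], [-0.371, -0.698, -0.085, 0, 0, 0]], "fingers": -0.26}}

```text
time: 52.35
tool_pos: [0.5388, -0.0474, 0.1681]
tool_rot: [-3.131, 0.0, 1.43]
contact_force: [-0.6, 0.1, 0.8]
opening: 0.0333
grip_force: 0.0
```

Call:
{"op": "move_arm", "data": {"motion": [[-0.18, -0.35, -0.04, 0, 0, 0], [-0.371, -0.698, -0.085, 0, 0, 0], [-0.371, -0.698, -0.085, 0, 0, 0], [-0.371, -0.698, -0.085, 0, 0, 0]]}}

```text
time: 52.85
tool_pos: [0.4666, -0.0743, 0.1782]
tool_rot: [-3.134, 0.0, 1.429]
contact_force: [0.4, -0.4, -0.3]
opening: 0.0339
grip_force: 0.0
```

```bash
python3 - <<'E'
from h import *
p,r,s=pose(); print(s["time"],p,s["contact_force"],s["opening"]); body(78);im=body(0); save(cv2.resize(im[165:275,185:305],None,fx=5,fy=5),"p5"); body(0,("top",)); body(78,("top",))
plan([(*fromC(-.1285,-.075),.086,81.8)])
E
```

```text
52.85 [ 0.46661497 -0.07428826  0.17822726] [ 0.42271412 -0.44963351 -0.27306886] 0.03389789197606881
scene 354 x -48.4 56.9 y 46.3 110.6 z med 0.0563 slope deg [-0.77 -1.79]
scene 346 x -49.0 57.4 y -30.9 32.8 z med 0.0563 slope deg [-1.01 -1.62]
top 592 x -53.3 56.0 y -30.4 31.6 z med 0.0573 slope deg [ 0.97 -0.67]
top 588 x -53.1 56.1 y 47.8 110.4 z med 0.0575 slope deg [ 0.81 -0.51]
wp0.0 minrows 2: [-0.003, 0.01, 0.92, -0.003, 0.0, 0.001]
```

View pics/p5.png

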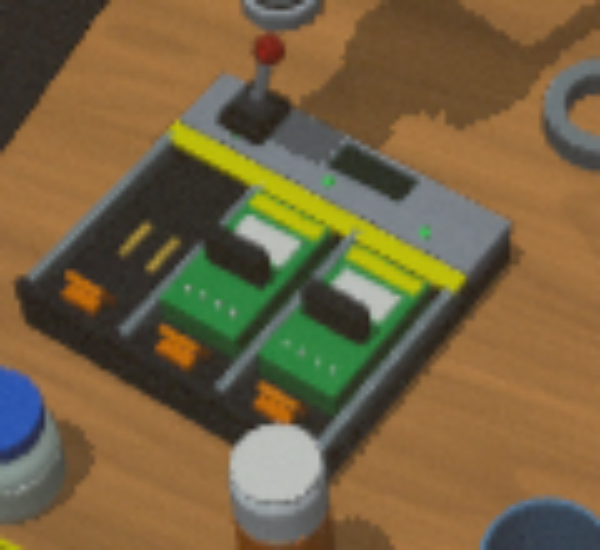

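Both packs are flat and home, with the catches at (178,345) and (277,400) out over them. The red knob at (268,48) still leans to off, so I'll switch it on.

Call:
{"op": "move_arm", "data": {"motion": [[0, 0.01, 0.3, -0.003, 0, 0], [0, 0.01, 0.55, -0.003, 0, 0], [0, 0.01, 0.75, -0.003, 0, 0], [0, 0.01, 0.92, -0.003, 0, 0], [0, 0.01, 0.92, -0.003, 0, 0]]}}

```text
time: 53.68
tool_pos: [0.4659, -0.0739, 0.0853]
tool_rot: [-3.14, 0.0, 1.43]
contact_force: [-0.7, -0.3, 0.1]
opening: 0.034
grip_force: 0.0
```

Call:
{"op": "move_arm", "data": {"motion": [[0, 0.08, 0, 0, 0, 0], [0, 0.16, 0, 0, 0, 0], [0, 0.24, 0, 0, 0, 0], [0, 0.32, 0, 0, 0, 0], [0, 0.4, 0, 0, 0, 0], [0, 0.47, 0, 0, 0, 0], [0, 0.51, 0, 0, 0, 0], [0, 0.51, 0, 0, 0, 0]]}}

```text
time: 54.68
tool_pos: [0.5156, -0.0813, 0.0861]
tool_rot: [-3.139, 0.0, 1.429]
contact_force: [-5.3, 0.7, 1.2]
opening: 0.034
grip_force: 2.8
```

Call:
{"op": "move_arm", "data": {"motion": [[0, -0.08, 0, 0, 0, 0], [0, -0.08, -0.3, 0, 0, 0], [0, -0.08, -0.7, 0, 0, 0], [0, -0.08, -1, 0, 0, 0], [0, -0.08, -1, 0, 0, 0]]}}

```text
time: 55.3
tool_pos: [0.5104, -0.0808, 0.1891]
tool_rot: [3.133, 0.001, 1.429]
contact_force: [0.3, 0.3, -0.8]
opening: 0.0338
grip_force: 0.0
```

Call:
{"op": "move_arm", "data": {"motion": [[-0.4, -0.4, -0.2, 0, 0, 0], [-0.8, -0.8, -0.3, 0, 0, 0], [-0.8, -0.8, -0.3, 0, 0, 0], [-0.8, -0.8, -0.3, 0, 0, 0]]}}

```text
time: 55.8
tool_pos: [0.4184, -0.1482, 0.2159]
tool_rot: [3.14, 0.0, 1.428]
contact_force: [-0.5, 0.2, 0.7]
opening: 0.034
grip_force: 0.0
```

```bash
python3 - <<'E'
from h import *
p,r,s=pose(); print(s["time"],p)
im,P,c=cam("scene"); C=toC(P)*1000; Z=P[...,2]; h=cv2.cvtColor(im,cv2.COLOR_RGB2HSV)
k=((h[...,0]<8)|(h[...,0]>172))&(h[...,1]>150)&(abs(C[...,1]+75)<25)&(C[...,0]<-50)&(C[...,0]>-160)&(Z>.08)
print("knob",k.sum(),C[k].mean(0)); save(im,"fin"); body(0); body(78)
E
```

```text
55.8 [ 0.41835938 -0.14822637  0.21590887]
knob 29 [-81.75341126 -71.65809801]
scene 344 x -49.9 57.0 y -32.0 32.6 z med 0.0561 slope deg [-0.53 -2.03]
scene 341 x -46.7 58.0 y 48.1 111.0 z med 0.0565 slope deg [-0.68 -2.3 ]
```

View pics/fin.png

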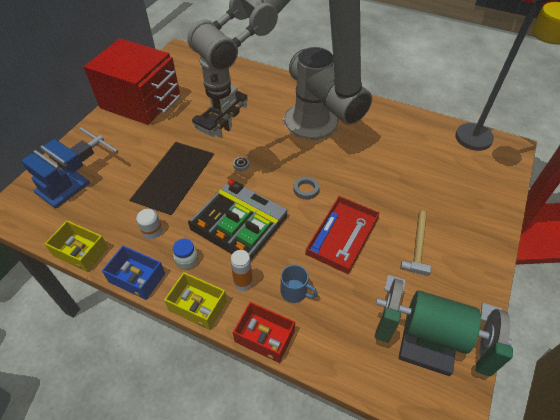

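The spanner and lever lie in the tray at (345,235), both packs are in their bays at (235,222), the mat is empty and the knob is over at on.

```bash
python3 -c "
from cell import robot
print(robot.hand_in())"
```

```text
the job is handed in; nothing more can be done
None
```

The job is done and handed in: the charger was switched off, the spanner and trim lever are in the red tray, both packs on the mat are clicked home in bays 1 and 2, and the switch is back on.

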